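Load the drying chest and pull its hatch shut with the hook pole

ROBOT

A 7-joint arm with a two-finger parallel gripper is mounted at the origin on the work surface. World frame = base frame: x ahead of the robot, y to its left, z up, the work surface at z = 0. Lengths are in m, angles in rad, forces in N, time in s.
With the tool pointing down it reaches from about 0.4 to 0.85 m from the base axis. Payload 4.5 kg.
Tool frame: the origin (TCP) lies on the centre line of the jaws, within the pads' length; the fingertips stand r.tips_ahead ahead of it and the grasp point (between the pads) is the TCP (r.tips_ahead is the distance from the TCP to the fingertips, in m); z points along the fingers, y is the direction in which the jaws open and shut (so a half turn about z gives the same grasp; the last joint's range is limited). The gripper opens to 88 mm and grips with 3 to 60 N. Pads are 18 mm wide; open, the fingers measure 123 mm over their backs; the gripper's body (75 mm by 187 mm) begins 45 mm behind the grasp point.
Start: joints at [1.259, 0.689, -0.195, 1.565, 0.157, 0.902, -0.215], TCP at [0.212, -0.588, 0.233] pointing down, gripper open.
Joint ranges: [-3.01, 3.01], [-0.46, 2.08], [-1.47, 1.51], [0.13, 2.56], [-1, 4.14], [0.04, 2.09], [-2.66, 2.66]. Speed limits (rad/s): [2.57, 2.57, 3.14, 3.14, 3.14, 3.14, 3.14].

INTERFACE

Orientations are given as a unit quaternion [x, y, z, w].
In Python, from plant import r gives the robot as it stands.
- The arm moves only by the shell command python3 -m inch 'ROWS' [FORCE]. ROWS is JSON, a list of rows, each a list of 5 numbers: the shift along the world's x, y, z in units of 25 mm (1.0 is 25 mm), then the turn about the world's z in units of 6 degrees (1.0 is 6 degrees), then the finger opening in mm, from 0 to 88.1. A call has 1 to 5 rows; each row shifts and turns the commanded pose from where the row before left it; what a row does not reach is not made up. A row lasts 1/10 s, in which the tool goes at most 50 mm and 8.59 degrees, less where a joint would pass 70% of its speed; a pose out of reach is approached as far as the arm can. A call is refused whole if a number of a shift passes 1 or a number of a turn 1, either way. A call with a gripper value outside its range is refused whole. The fingers move at their own pace and stop on an object; FORCE is the grip in N (left out, the last holds). Time passes only in rows, so rows that do not move let the fingers close. It gives the time, the measured TCP pose, the force and the opening at its end, in the units of the state.
- r.get_state(): the state, without advancing time (a new reading comes with each control period).
- r.snapshot(name): name is "side" or "top" or "wrist"; returns a dict with "pixels" (420x560x3 uint8, red, green, blue), "range_z" (420x560 float32, m along the optical axis (not along the pixel's ray), 0 where there is no reading), "K" (3x3 intrinsics, pixels), "position" and "attitude" of the camera in the world. Camera axes: x right, y up, looking along -z (the intrinsics and any distortion apply to the point x, -y, -z); pixel columns grow to the right and rows downward; lengths in m; the calibration is good to about 2 mm. A picture is of the moment at which its call begins.
- r.finish_job(): hands the job in, once; it reports no verdict.
The state is a dict: "clock": time; "q": joint angles; "qd": joint speeds; "joint_torque": joint torques, N m; "tool_pos": TCP position; "eef_rot": TCP orientation; "contact_force": force on the tool from outside, world axes, zero at the start; "moment": the same for the moment, N m; "opening": opening from 0.0 (shut) to 1.0 (fully open).
Only numpy, scipy, OpenCV 4.12 (cv2) and the standard library are available. Lean on these libraries where they do the work, as an engineer would, in place of code of your own. Each camera call takes 0.05 s, during which the arm holds its last target. There are 200 camera calls.

TASK

Hang every steel cup that stands on the table, mouth down, over a drying peg of its own in the open chest. Then hook the pole into the ring at the top of the raised hatch and pull the hatch fully shut with it, keeping your hand off the hatch because it gets hot and not letting it slam. Finally lay the pole level in both forks of its rest, roughly centred.

Things in the scene. Friction and masses are not known exactly. Their poses are not given: they have to be found in the camera images.
- chest: open-topped aluminium drying chest, fixed, 300 x 190 mm outside, 110 mm high, walls and floor 8 mm thick, four drying pegs in a row along its middle. Origin: centre of its underside on the table; x along the peg row (roughly away from the robot), y to the long side (roughly the robot's left) where the hatch's free edge comes down.
- peg1 (a point): centre of the flat top of drying peg 1 of 4 in the chest (1 nearest the robot); 66 mm apart. The top is a disc 28 mm across, 6 mm thick, on a 12 mm stem, 86 mm above the table (78 mm above the chest floor). A cup put over it hangs with its closed end on the disc, its rim about 22 mm above the chest floor.
- peg2 (a point): centre of the flat top of drying peg 2 of 4 in the chest (1 nearest the robot); 66 mm apart. The top is a disc 28 mm across, 6 mm thick, on a 12 mm stem, 86 mm above the table (78 mm above the chest floor). A cup put over it hangs with its closed end on the disc, its rim about 22 mm above the chest floor.
- peg3 (a point): centre of the flat top of drying peg 3 of 4 in the chest (1 nearest the robot); 66 mm apart. The top is a disc 28 mm across, 6 mm thick, on a 12 mm stem, 86 mm above the table (78 mm above the chest floor). A cup put over it hangs with its closed end on the disc, its rim about 22 mm above the chest floor.
- peg4 (a point): centre of the flat top of drying peg 4 of 4 in the chest (1 nearest the robot); 66 mm apart. The top is a disc 28 mm across, 6 mm thick, on a 12 mm stem, 86 mm above the table (78 mm above the chest floor). A cup put over it hangs with its closed end on the disc, its rim about 22 mm above the chest floor.
- hatch (a joint): the chest's lid, an aluminium plate 300 x 192 x 10 mm, 0.28 kg: 0 = shut flat, 1.6 to 1.82 rad = standing open (limit 1.85), ring top up to 355 mm above the table. Hinged along the chest's -y long edge. Stiff hinge (0.3 N m friction): it stays where it is left and must be pulled all the way home, with about 2 N at the ring.
- hinge (a point): middle of the hatch's hinge axis, which runs along the chest's x; 95 mm to the -y side of the chest's centre, 112 mm above the table; fixed.
- ring (a point): centre of the steel pull ring sticking out at the middle of the hatch's free edge: inside 36 mm, outside 52 mm, 8 mm bar. At every hatch angle its hole faces along the chest's x. In the chest's y-z plane it lies at hinge + (214 cos q - 7 sin q, 214 sin q + 7 cos q) mm for hatch angle q.
- pole: hook pole, lying flat, about 0.25 kg: a 12 mm steel rod with a grey flat-sided grip block 80 mm long, 36 mm wide, 30 mm high around its middle (the centre of mass). Origin: centre of the block's underside; z up; x along the rod to the hook end. The rod's axis is 24 mm above the origin, from x = -105 to +130 mm.
- hook (a point): middle of the hook: the last piece of the pole, an 8 mm bar turned square off the rod at its end (x = 130 mm in the pole's frame), pointing along the pole's +y, 53 mm long from the rod's axis to the tip of its 12 mm end ball. This point is 24 mm along it, 24 mm above the pole's underside.
- rod (a point): middle of the pole's rod: on its axis, 24 mm above the pole's origin.
- rest: fixed pole rest: grey base 190 x 70 x 8 mm with two steel forks (8 mm plate) 75 mm either side of its middle, each with an upward slot 22 mm wide, bottom 55 mm and tops 85 mm above the table. The rod lies in both slots, block between the forks, pole origin about 37 mm up; either way round. Origin: centre of underside; x from fork to fork.
- cup1: plain stainless steel cup, a straight cylinder 57 mm in diameter and 60 mm tall, standing mouth down on the table; walls 3 mm, closed end 4 mm thick, so 51 mm wide and 56 mm deep inside. Origin: centre of the mouth (the open lower rim); z points up to the closed end. 60 to 130 g. May be absent.
- cup2: plain stainless steel cup, a straight cylinder 57 mm in diameter and 60 mm tall, standing mouth down on the table; walls 3 mm, closed end 4 mm thick, so 51 mm wide and 56 mm deep inside. Origin: centre of the mouth (the open lower rim); z points up to the closed end. 60 to 130 g. May be absent.
- cup3: plain stainless steel cup, a straight cylinder 57 mm in diameter and 60 mm tall, standing mouth down on the table; walls 3 mm, closed end 4 mm thick, so 51 mm wide and 56 mm deep inside. Origin: centre of the mouth (the open lower rim); z points up to the closed end. 60 to 130 g. May be absent.
- cup4: plain stainless steel cup, a straight cylinder 57 mm in diameter and 60 mm tall, standing mouth down on the table; walls 3 mm, closed end 4 mm thick, so 51 mm wide and 56 mm deep inside. Origin: centre of the mouth (the open lower rim); z points up to the closed end. 60 to 130 g. May be absent.
Not all that is in view belongs to the job. Leave any purple or turquoise look-alike of the rest alone.

How it is judged:
On the way, in this order (a step that is already met when the one before it is completed fails the run):
1. every cup hangs on a peg, hatch still open ((horizontal distance between cup1 and peg1 below 0.014 m or horizontal distance between cup1 and peg2 below 0.014 m or horizontal distance between cup1 and peg3 below 0.014 m or horizontal distance between cup1 and peg4 below 0.014 m) and z of cup1 in the frame of chest between 0.025 and 0.036 m and angle between each of cup1, cup2, cup3, cup4's own z axis and vertical below 0.15 rad and (horizontal distance between cup2 and peg1 below 0.014 m or horizontal distance between cup2 and peg2 below 0.014 m or horizontal distance between cup2 and peg3 below 0.014 m or horizontal distance between cup2 and peg4 below 0.014 m) and z of cup2 in the frame of chest between 0.025 and 0.036 m and (horizontal distance between cup3 and peg1 below 0.014 m or horizontal distance between cup3 and peg2 below 0.014 m or horizontal distance between cup3 and peg3 below 0.014 m or horizontal distance between cup3 and peg4 below 0.014 m) and z of cup3 in the frame of chest between 0.025 and 0.036 m and (horizontal distance between cup4 and peg1 below 0.014 m or horizontal distance between cup4 and peg2 below 0.014 m or horizontal distance between cup4 and peg3 below 0.014 m or horizontal distance between cup4 and peg4 below 0.014 m) and z of cup4 in the frame of chest between 0.025 and 0.036 m and value of joint hatch above 1.2 rad), for 0.2 s.
2. the pole's hook is through the ring of the raised hatch (distance between hook and ring below 0.024 m and value of joint hatch above 1.2 rad), for 0.1 s.
3. the hatch has been pulled half way down with the hook still in its ring (distance between hook and ring below 0.03 m and value of joint hatch below 0.9 rad).
4. the hatch is shut (value of joint hatch below 0.05 rad), for 0.2 s.
At the end, for the whole second after the job is handed in: every cup present hangs upright on a peg, within 14 mm of its axis and 0.15 rad of vertical, rim off the chest floor; hatch within 0.05 rad of shut; rod in both forks, middle within 50 mm of the rest's and within 0.15 rad of its axis, either way round ((horizontal distance between cup1 and peg1 below 0.014 m or horizontal distance between cup1 and peg2 below 0.014 m or horizontal distance between cup1 and peg3 below 0.014 m or horizontal distance between cup1 and peg4 below 0.014 m) and z of cup1 in the frame of chest between 0.025 and 0.036 m and angle between each of cup1, cup2, cup3, cup4's own z axis and vertical below 0.15 rad and (horizontal distance between cup2 and peg1 below 0.014 m or horizontal distance between cup2 and peg2 below 0.014 m or horizontal distance between cup2 and peg3 below 0.014 m or horizontal distance between cup2 and peg4 below 0.014 m) and z of cup2 in the frame of chest between 0.025 and 0.036 m and (horizontal distance between cup3 and peg1 below 0.014 m or horizontal distance between cup3 and peg2 below 0.014 m or horizontal distance between cup3 and peg3 below 0.014 m or horizontal distance between cup3 and peg4 below 0.014 m) and z of cup3 in the frame of chest between 0.025 and 0.036 m and (horizontal distance between cup4 and peg1 below 0.014 m or horizontal distance between cup4 and peg2 below 0.014 m or horizontal distance between cup4 and peg3 below 0.014 m or horizontal distance between cup4 and peg4 below 0.014 m) and z of cup4 in the frame of chest between 0.025 and 0.036 m and value of joint hatch below 0.05 rad and horizontal distance between rod and rest below 0.05 m and z of rod in the frame of rest between 0.054 and 0.07 m and angle between the x axis of pole and the x axis of rest, either way round below 0.15 rad); the robot touches nothing.
It fails at once if the hand or arm presses on the hatch (over 3 N) (contact force between any of the fingers, the arm and hatch above 3 N).
It fails at once if the hatch slams (swings down faster than 2.5 rad/s) (velocity of joint hatch below -2.5 rad/s).
Of cup1, cup2, cup3, cup4 only 2 to 4 are there at a start; the rules pass over those that are not, and their reading is None.
At some moment in a run one of cup1, cup2, cup3, cup4, pole may be knocked a few centimetres aside while the robot is not near it.
It also fails if it takes over 210 s, if anything falls off the work surface, if the arm or the gripper's body presses on something with over 40 N, if the wrist force passes 120 N, or if a joint passes its speed limit or range.

## Working session

There is one attempt and no reset: what is moved stays moved. The work goes in short steps, Python scripts to look and compute and a shell command to move; the robot and the scene stay as the last step left them, time stands still between calls to the robot, and variables do not carry over. Pictures are saved under pics/ and viewed, about 12 in all and at most 16, crops included, and the job is handed in when it is done.

```bash
ls; mkdir -p pics; cat > h.py <<'E'
from plant import r
import numpy as np, cv2
from scipy.spatial.transform import Rotation as R
def snap(n):
    s=r.snapshot(n); return s
def cloud(s):
    K=np.array(s["K"]);z=s["range_z"];h,w=z.shape
    v,u=np.mgrid[:h,:w]
    p=np.stack([(u-K[0,2])/K[0,0]*z,-(v-K[1,2])/K[1,1]*z,-z],-1)
    A=np.array(s["attitude"]);A=R.from_quat(A).as_matrix() if A.size==4 else A
    return p@A.T+np.array(s["position"])
def save(s,n,box=None,k=1):
    im=s["pixels"][...,::-1]
    if box: im=im[box[1]:box[3],box[0]:box[2]]
    cv2.imwrite("pics/"+n,cv2.resize(im,None,fx=k,fy=k,interpolation=cv2.INTER_CUBIC))
def st():
    s=r.get_state();e=R.from_quat(s["eef_rot"]).as_matrix()
    print(round(s["clock"],2),np.round(s["tool_pos"],4),"y-ax",np.round(e[:,1],3),"yaw",round(np.degrees(np.arctan2(e[1,1],e[0,1])),1),"z",np.round(e[:,2],2),"op",round(s["opening"]*88.1,1),"F",np.round(s["contact_force"],1),"q",np.round(s["q"],2))
E
python3 - <<'E'
from h import *
st();print(r.tips_ahead)
for n in("top","side"):
    s=snap(n);save(s,n+"1.png",k=1.4);np.savez("pics/"+n+".npz",c=cloud(s),p=s["pixels"]);print(s["K"],s["position"],s["attitude"],s.keys())
E
```

```text
pics
0.0 [ 0.2116 -0.5874  0.2325] y-ax [ 0.339 -0.941 -0.002] yaw -70.2 z [-0.  0. -1.] op 88.0 F [-0.7 -0.4  0. ] q [ 1.26  0.69 -0.19  1.57  0.16  0.9  -0.22]
0.019
[[403.17018427   0.         275.67419686]
 [  0.         403.17018427 203.76606887]
 [  0.           0.           1.        ]] [0.29177215 0.11891972 1.33655766] [-0.03570636  0.03586811  0.71057569 -0.70179821] dict_keys(['pixels', 'range_z', 'K', 'position', 'attitude'])
[[529.05829109   0.         278.20342634]
 [  0.         529.05829109 204.10518859]
 [  0.           0.           1.        ]] [-0.17178278  1.01464081  0.79586468] [-0.14014625  0.45371392  0.83960853 -0.26374273] dict_keys(['pixels', 'range_z', 'K', 'position', 'attitude'])
```

View pics/top1.png

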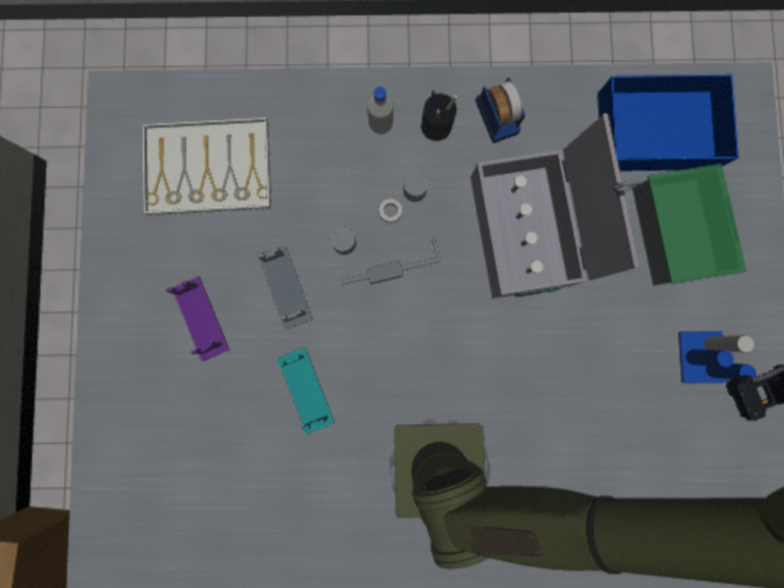

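View pics/side1.png

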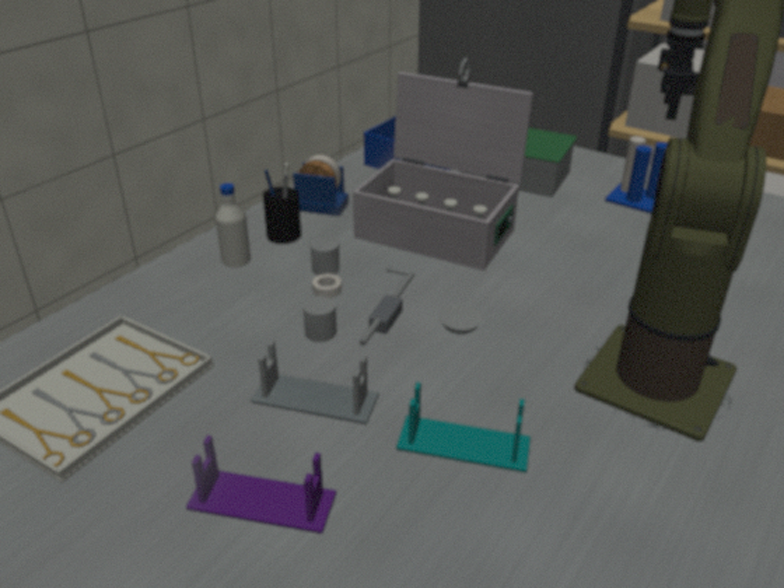

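The top view shows cups at (416,186) and (344,239), with a white tape ring at (390,210) that is not a cup. The pole block is at (385,271) with its hook at (436,245), the grey rest at (285,288), and the pegs at (520,181) to (537,267). The look-alikes are the purple and turquoise rests, the bottle at (380,105), and a flat disc seen only in the side view at (460,323).

```bash
cat > m.py <<'E'
from h import *
d=np.load("pics/top.npz");c=d["c"];p=d["p"].astype(int)
def comp(mask,amin=15):
    n,l,s,ce=cv2.connectedComponentsWithStats(mask.astype(np.uint8))
    for i in range(1,n):
        if s[i,4]>=amin:
            q=c[l==i];q2=q[:,:2]
            (a,b),(w,h),an=cv2.minAreaRect((q2*1000).astype(np.float32))
            print(np.round(ce[i]*1.4),s[i,4],"mean",np.round(q.mean(0),4),"rect",np.round([a,b,w,h,an],1))
X,Y,Z=np.moveaxis(c,-1,0)
ws=(X>.2)&(X<.95)&(Y<.5)&(Y>-.6)
print("z table",np.median(Z[200:240,200:230]))
print("cups z .05-.068");comp(ws&(Z>.052)&(Z<.067),15)
print("pegs z .08-.092");comp(ws&(Z>.078)&(Z<.094)&(p.min(-1)>100),8)
print("pole z .012-.045");comp(ws&(Z>.012)&(Z<.045),15)
print("base z .004-.012");comp(ws&(Z>.004)&(Z<.012),60)
print("hatch/high");comp(ws&(Z>.15)&(Z<.4),15)
print("rim .1-.12");comp(ws&(Z>.1)&(Z<.12),15)
E
python3 m.py
```

```text
z table 0.003109880724579406
cups z .05-.068
[650.  81.] 107 mean [ 0.8977 -0.5118  0.0596] rect [ 897.7 -510.5  175.7    6.2   89.4]
[607.  99.] 40 mean [ 0.855  -0.4076  0.0593] rect [ 852.6 -407.6    4.2   89.7   89.6]
[488. 112.] 49 mean [ 0.8276 -0.127   0.0591] rect [ 828.8 -126.6  100.7    6.3   22.5]
[380. 122.] 32 mean [0.8064 0.1275 0.0594] rect [808.4 129.   52.9  18.4  85.4]
[436. 128.] 35 mean [ 0.7901 -0.0034  0.0601] rect [792.8  -4.7  66.4  20.4  82.4]
[540. 172.] 102 mean [ 0.6821 -0.2424  0.0597] rect [ 686.7 -233.9  157.5   75.5   61. ]
[644. 162.] 26 mean [ 0.7016 -0.4863  0.0591] rect [ 7.014e+02 -4.875e+02  2.900e+00  6.980e+01  2.000e-01]
[677. 162.] 39 mean [ 0.7018 -0.5625  0.0598] rect [ 701.9 -562.5    3.7   74.8    1.5]
[415. 183.] 232 mean [0.6585 0.0472 0.0587] rect [658.4  47.3  55.4  54.7  89.5]
[654. 233.] 179 mean [ 0.5354 -0.4995  0.0593] rect [ 538.7 -499.3  235.4    7.     8.3]
[566. 239.] 91 mean [ 0.5229 -0.2972  0.0598] rect [ 522.6 -297.2  178.4    4.1    8.3]
[342. 238.] 239 mean [0.532  0.2182 0.0589] rect [531.9 218.3  53.2  52.    1.1]
[48
[... 3303 characters left out ...]
7    9. ]
[759. 381.] 497 mean [ 0.2163 -0.5302  0.3388] rect [ 216.5 -540.5   34.6  106.6    9.9]
rim .1-.12
[505.  98.] 344 mean [ 0.8372 -0.1564  0.1115] rect [ 839.9 -157.5   75.9   54.5   20.2]
[380. 108.] 147 mean [0.8184 0.1272 0.1107] rect [825.8 127.5  57.9  53.8  83.3]
[430. 104.] 27 mean [0.8303 0.0125 0.1032] rect [831.1  10.8  16.3  40.4  19. ]
[446. 108.] 57 mean [ 0.8193 -0.0236  0.1033] rect [817.1 -20.1  39.4  51.1  58.7]
[431. 118.] 22 mean [0.7962 0.0104 0.1015] rect [793.7   9.7  24.5  15.4  21.8]
[535. 220.] 1051 mean [ 0.5591 -0.2143  0.1085] rect [ 557.5 -206.4  301.1  196.3    8.2]
[710. 358.] 46 mean [ 0.251  -0.5782  0.1112] rect [ 250.6 -580.6   33.3   14.9    2.2]
```

```bash
python3 - <<'E'
import cv2,numpy as np
p=np.load("pics/top.npz")["p"][...,::-1]
a=cv2.resize(p[120:245,170:330],None,fx=5,fy=5,interpolation=cv2.INTER_CUBIC);cv2.imwrite("pics/crop1.png",a[:600])
E
```

```text
(no output)
```

View pics/crop1.png

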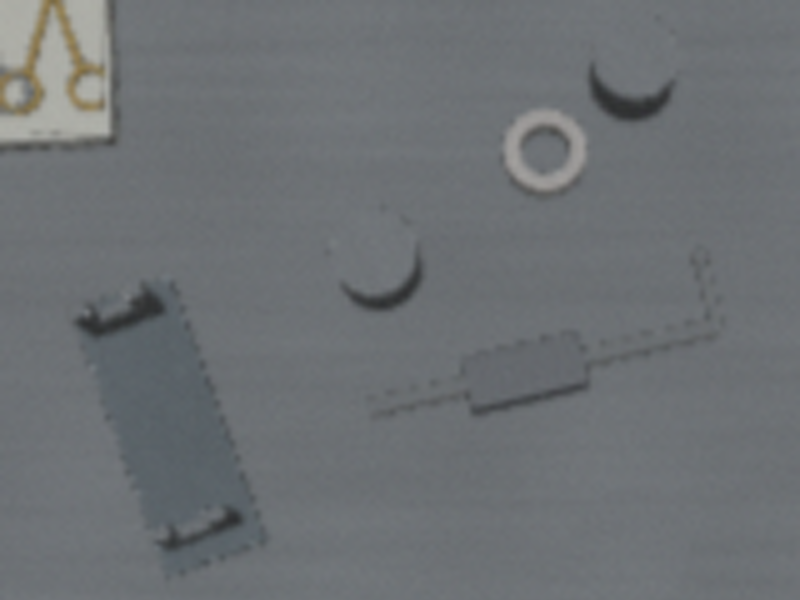

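Only two cups are present: (0.658, 0.047) and (0.532, 0.218). Their tops measure 53–55 mm wide at z ≈ 0.059, which matches the cup size. The pegs measure z ≈ 0.085 and 66 mm spacing, so the chest yaw is about 8.3°. Next I fit the hatch and start moving toward the first cup.

```bash
cat > ht.py <<'E'
from h import *
A=np.radians(8.3);ex=np.array([np.cos(A),np.sin(A)]);ey=np.array([-ex[1],ex[0]]);O=np.array([.5566,-.2040])
def ch(P): return np.stack([(P[...,:2]-O)@ex,(P[...,:2]-O)@ey,P[...,2]],-1)
def wo(x,y): return O+x*ex+y*ey
def cups(c,zlo=.05,zhi=.068):
    X,Y,Z=np.moveaxis(c,-1,0);m=(X>.3)&(X<.78)&(Y<.34)&(Y>-.1)&(Z>zlo)&(Z<zhi)
    n,l,s,ce=cv2.connectedComponentsWithStats(m.astype(np.uint8))
    for i in range(1,n):
        if s[i,4]>100:
            q=c[l==i];(a,b),w,_=cv2.minAreaRect((q[:,:2]*1000).astype(np.float32));print("cup",np.round([a,b],1),np.round(w),s[i,4],q.mean(0).round(4))
E
python3 - <<'E'
from ht import *
for n in("top","side"):
    c=ch(np.load(f"pics/{n}.npz")["c"]);
    m=(abs(c[...,0])<.14)&(c[...,1]<-.06)&(c[...,1]>-.2)&(c[...,2]>.15)&(c[...,2]<.31)
    p=c[m][:,1:];s=np.polyfit(p[:,1],p[:,0],1);print(n,m.sum(),"q",np.pi/2-np.arctan(s[0]),"y at hinge z",np.polyval(s,.112), "y at z.3",np.polyval(s,.3))
    m=(abs(c[...,0])<.05)&(c[...,1]<-.05)&(c[...,1]>-.22)&(c[...,2]>.318)&(c[...,2]<.37);print("ring",m.sum(),c[m].mean(0),c[m].min(0),c[m].max(0))
c=ch(np.load("pics/side.npz")["c"]);m=(abs(c[...,0])<.2)&(abs(c[...,1])<.12)&(abs(c[...,2]-.11)<.006);q=c[m];print("rim",q.min(0),q.max(0))
cups(np.load("pics/side.npz")["c"])
E
python3 -m inch '[[0,0,1,1,88],[0,1,1,1,88],[0,1,1,1,88],[0.5,1,0.5,1,88],[1,1,0,1,88]]' 30; python3 -m inch '[[1,1,0,1,88],[1,1,0,1,88],[1,1,0,1,88],[1,1,0,1,88],[1,1,0,1,88]]'
```

```text
top 3078 q 1.686971569457864 y at hinge z -0.09614380282193646 y at z.3 -0.11808354196664803
ring 76 [-0.00051432 -0.11905093  0.33891714] [-0.00393862 -0.14600699  0.31841298] [ 0.00411675 -0.09900396  0.35130421]
side 4573 q 1.6723805034761112 y at hinge z -0.10004275451905903 y at z.3 -0.11920654438203784
ring 66 [-0.00598605 -0.12159887  0.33446334] [-0.01144439 -0.14851222  0.31819556] [-1.42777746e-04 -9.91664946e-02  3.51310512e-01]
rim [-0.15619058 -0.1093848   0.10400486] [0.1476173  0.10051472 0.11599025]
cup [654.5  45.7] [53. 60.] 222 [0.6514 0.0486 0.0594]
cup [526.6 216.7] [53. 59.] 325 [0.5245 0.2193 0.0595]
clock: 0.6
tool_pos: [0.248, -0.4885, 0.3226]
eef_rot: [0.907, 0.421, -0.001, 0.002]
contact_force: [0.8, -0.7, 0.5]
opening: 1.0
clock: 1.1
tool_pos: [0.3749, -0.3618, 0.3206]
eef_rot: [0.766, 0.643, -0.0, -0.0]
contact_force: [0.7, -0.8, -0.1]
opening: 1.002
```

```bash
python3 -m inch '[[0,1,0.5,-1,88],[0,1,0,-1,88],[0,1,0,-1,88],[0,1,0,0,88],[0.5,1,0,0,88]]'; python3 -m inch '[[1,1,0,0,88],[1,1,0,0,88],[1,1,0,0,88],[1,1,-1,0,88],[1,1,-1,0,88]]' ; python3 - <<'E'
from ht import *
st()
s=snap("top");c=cloud(s);cups(c)
E
```

```text
clock: 1.6
tool_pos: [0.3852, -0.2373, 0.3331]
eef_rot: [0.858, 0.513, -0.001, -0.0]
contact_force: [1.1, 0.1, 0.3]
opening: 1.0
clock: 2.1
tool_pos: [0.5131, -0.1121, 0.283]
eef_rot: [0.858, 0.513, 0.0, 0.001]
contact_force: [-0.0, -0.9, 0.5]
opening: 0.999
2.1 [ 0.5131 -0.1121  0.283 ] y-ax [ 0.881 -0.473  0.002] yaw -28.2 z [ 0. -0. -1.] op 88.0 F [-0.  -0.9  0.5] q [ 0.42  0.52 -0.47  1.79  0.29  0.9  -0.67]
cup [659.   47.5] [55. 56.] 239 [0.6581 0.0475 0.0584]
cup [531.2 216.9] [55. 54.] 246 [0.5313 0.2179 0.059 ]
```

```bash
python3 -m inch '[[1,1,-1,-0.6,88],[1,1,-1,0,88],[1,1,-1,0,88],[1,1,-0.5,0,88],[1,1,0,0,88]]'; python3 -m inch '[[0.8,1,0,0,88],[0,0.36,0,0,88],[0,0,0,0,88]]' ; python3 - <<'E'
from ht import *
st()
s=snap("wrist");save(s,"w1.png");c=cloud(s);cups(c)
E
```

```text
clock: 2.65
tool_pos: [0.6358, 0.0125, 0.1929]
eef_rot: [0.874, 0.487, -0.003, -0.001]
contact_force: [-0.3, -0.2, 0.6]
opening: 1.003
clock: 2.95
tool_pos: [0.6562, 0.0481, 0.1953]
eef_rot: [0.873, 0.488, -0.0, -0.001]
contact_force: [-0.4, 0.3, 0.0]
opening: 0.998
2.95 [0.6562 0.0481 0.1953] y-ax [ 0.852 -0.524 -0.002] yaw -31.6 z [-0.  0. -1.] op 87.9 F [-0.4  0.3  0. ] q [ 0.05  0.79 -0.38  1.49  0.34  0.93 -0.98]
cup [531.5 215.5] [56. 57.] 3902 [0.5338 0.2146 0.0606]
cup [658.   44.7] [56. 56.] 2830 [0.6586 0.0457 0.061 ]
cup [664.8 -95. ] [32.  3.] 250 [ 0.6685 -0.0942  0.0582]
```

View pics/w1.png

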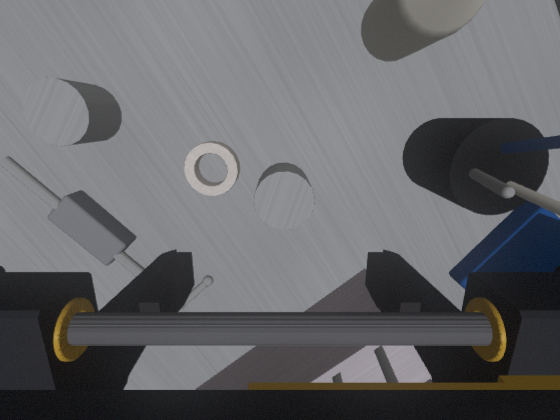

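The wrist view has the cup at (284,195), midway between the jaws, with the tape ring clear at (211,168). Descending.

```bash
python3 -m inch '[[0.08,-0.12,-1,0,88],[0,0,-1,0,88],[0,0,-1,0,88],[0,0,-1,0,88],[0,0,-1,0,88]]'; python3 -m inch '[[0,0,-1,0,88],[0,0,0,0,88],[0,0,0,0,40],[0,0,0,0,40],[0,0,0,0,40]]' 30; python3 -m inch '[[0,0,0,0,40],[0,0,0,0,40]]';python3 -c "
from h import *
st()"
```

```text
clock: 3.5
tool_pos: [0.658, 0.0399, 0.0702]
eef_rot: [0.874, 0.485, -0.001, 0.001]
contact_force: [0.9, -0.1, -0.1]
opening: 1.0
clock: 4.0
tool_pos: [0.6599, 0.0427, 0.0475]
eef_rot: [0.874, 0.486, 0.001, 0.001]
contact_force: [0.8, 0.3, 0.1]
opening: 0.747
clock: 4.2
tool_pos: [0.6593, 0.0431, 0.047]
eef_rot: [0.874, 0.486, 0.001, 0.0]
contact_force: [-1.3, 0.3, 5.5]
opening: 0.626
4.2 [0.6593 0.0431 0.047 ] y-ax [ 0.85  -0.527  0.001] yaw -31.8 z [ 0.  0. -1.] op 55.2 F [-1.3  0.3  5.5] q [ 0.02  0.99 -0.31  1.56  0.43  0.66 -1.05]
```

```bash
python3 -m inch '[[0,0,0.5,0,40],[0,0,1,0,40],[0,0,1,0,40],[0,0,1,0,40],[0,0,1,0,40]]'; python3 -m inch '[[0,0,1,0,40],[0,0,1,0,40],[0,-1,0,0,40],[-0.3,-1,0,0,40],[-0.3,-1,0,0,40]]'; python3 -m inch '[[-0.3,-1,0,0,40],[-0.3,-1,0,0,40],[-0.3,-1,0,0,40],[-0.4,-1,0,0,40],[-0.4,-1,0,0,40]]'; python3 -c "
from ht import *
st();print(ch(np.array(r.get_state()['tool_pos'])))"
```

```text
clock: 4.7
tool_pos: [0.6587, 0.0429, 0.16]
eef_rot: [0.874, 0.487, 0.0, 0.0]
contact_force: [1.4, -0.8, -1.0]
opening: 0.628
clock: 5.2
tool_pos: [0.6437, -0.0328, 0.2092]
eef_rot: [0.874, 0.487, 0.0, 0.0]
contact_force: [-0.5, 0.9, -1.8]
opening: 0.632
clock: 5.7
tool_pos: [0.6008, -0.1581, 0.2089]
eef_rot: [0.874, 0.487, 0.0, 0.0]
contact_force: [0.4, -0.6, -0.4]
opening: 0.628
5.7 [ 0.6008 -0.1581  0.2089] y-ax [ 0.85  -0.527  0.   ] yaw -31.8 z [ 0. -0. -1.] op 55.3 F [ 0.4 -0.6 -0.4] q [ 0.41  0.73 -0.41  1.6   0.35  0.89 -0.69]
[0.05038863 0.03904422 0.20894978]
```

```bash
python3 -m inch '[[-0.2,-0.7,0,0,40],[-0.3,-0.77,0,0,40],[0,0,0,0,40]]'; python3 - <<'E'
from ht import *
st()
s=snap("wrist");save(s,"w2.png")
c=cloud(s);C=ch(c);m=(abs(C[...,1])<.04)&(abs(C[...,2]-.086)<.008)&(abs(C[...,0])<.14)&(s["pixels"].min(-1)>90)
n,l,S,ce=cv2.connectedComponentsWithStats(m.astype(np.uint8))
for i in range(1,n):
    if S[i,4]>80: print(ce[i].round(),S[i,4],C[l==i].mean(0).round(4))
E
```

```text
clock: 6.0
tool_pos: [0.5872, -0.1981, 0.2086]
eef_rot: [0.875, 0.484, -0.001, 0.001]
contact_force: [0.1, -0.4, -0.8]
opening: 0.625
6.0 [ 0.5872 -0.1981  0.2086] y-ax [ 0.847 -0.531  0.   ] yaw -32.1 z [-0. -0. -1.] op 55.1 F [ 0.1 -0.4 -0.8] q [ 0.48  0.73 -0.41  1.6   0.36  0.89 -0.63]
[341. 157.] 822 [ 0.097  -0.002   0.0871]
[222. 243.] 197 [-0.0354  0.0062  0.0869]
```

View pics/w2.png

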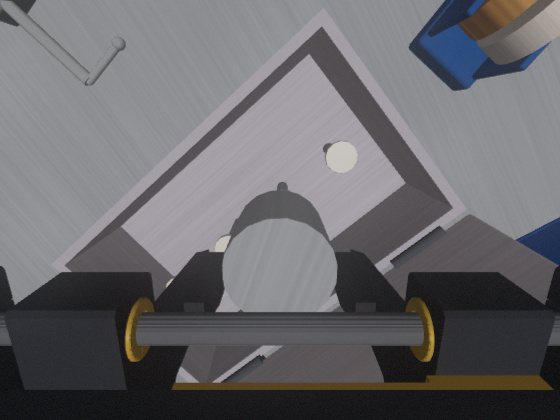

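The view shows the held cup over peg 3. Peg 4 at (341,157) agrees with the map to 2 mm. Lowering now.

```bash
python3 -m inch '[[0.03,0.12,-1,0,40],[0,0,-1,0,40],[0,0,-1,0,40],[0,0,-0.7,0,40],[0,0,0,0,40]]'; python3 -m inch '[[0,0,-0.5,0,40],[0,0,-0.5,0,40],[0,0,0,0,40]]'; python3 -m inch '[[0,0,-0.3,0,40],[0,0,0,0,40]]'; python3 -c "
from ht import *
st();print(ch(np.array(r.get_state()['tool_pos'])))"
```

```text
clock: 6.55
tool_pos: [0.5903, -0.1865, 0.115]
eef_rot: [0.873, 0.488, 0.001, -0.002]
contact_force: [-1.1, 0.0, -1.3]
opening: 0.624
clock: 6.85
tool_pos: [0.588, -0.1908, 0.0888]
eef_rot: [0.874, 0.486, -0.002, -0.001]
contact_force: [-0.4, 0.1, -0.8]
opening: 0.629
clock: 7.05
tool_pos: [0.5892, -0.1918, 0.0827]
eef_rot: [0.874, 0.486, -0.001, 0.0]
contact_force: [-0.5, -1.9, -1.5]
opening: 0.629
7.05 [ 0.5892 -0.1918  0.0827] y-ax [ 0.85  -0.528 -0.   ] yaw -31.8 z [-0. -0. -1.] op 55.4 F [-0.5 -1.9 -1.5] q [ 0.42  0.9  -0.34  1.69  0.45  0.64 -0.72]
[0.03397386 0.00734389 0.08267203]
```

```bash
python3 -m inch '[[-0.05,-0.16,0,0,40],[0,0,-0.15,0,40],[0,0,0,0,40]]'; python3 -m inch '[[0,0,-0.1,0,40],[0,0,0,0,40]]'; python3 -c "
from ht import *
st();print(ch(np.array(r.get_state()['tool_pos'])))"
```

```text
clock: 7.35
tool_pos: [0.5881, -0.1948, 0.0793]
eef_rot: [0.874, 0.486, -0.0, -0.0]
contact_force: [-0.1, 0.4, -1.7]
opening: 0.63
clock: 7.55
tool_pos: [0.5883, -0.1945, 0.0768]
eef_rot: [0.874, 0.487, -0.0, -0.0]
contact_force: [-0.2, 0.9, -0.9]
opening: 0.628
7.55 [ 0.5883 -0.1945  0.0768] y-ax [ 0.85  -0.526 -0.   ] yaw -31.8 z [-0.  0. -1.] op 55.4 F [-0.2  0.9 -0.9] q [ 0.43  0.9  -0.33  1.69  0.46  0.62 -0.72]
[0.03271167 0.00487798 0.07684874]
```

Two more small steps until it seats, then release to 64 mm.

```bash
python3 -m inch '[[0,0,-0.08,0,40],[0,0,0,0,40]]'; python3 -m inch '[[0,0,0,0,64],[0,0,0,0,64],[0,0,0,0,64]]';  python3 - <<'E'
from ht import *
st()
s=snap("side");c=cloud(s);C=ch(c)
m=(abs(C[...,0]-.033)<.035)&(abs(C[...,1])<.045)&(C[...,2]>.07)&(C[...,2]<.1)
print(m.sum(),np.percentile(C[m],[5,50,95],axis=0).round(4)); save(s,"s2.png",(240,60,400,210),4)
E
```

```text
clock: 7.75
tool_pos: [0.5883, -0.1947, 0.0749]
eef_rot: [0.874, 0.486, -0.0, -0.0]
contact_force: [-0.2, 0.6, -2.2]
opening: 0.632
clock: 8.05
tool_pos: [0.5886, -0.1947, 0.0753]
eef_rot: [0.874, 0.486, 0.0, 0.0]
contact_force: [0.6, 0.1, 0.5]
opening: 0.726
8.05 [ 0.5886 -0.1947  0.0753] y-ax [ 0.85  -0.527  0.001] yaw -31.8 z [ 0. -0. -1.] op 63.9 F [0.6 0.1 0.5] q [ 0.43  0.91 -0.33  1.69  0.46  0.62 -0.72]
167 [[ 0.0045 -0.0192  0.0852]
 [ 0.037   0.0138  0.0905]
 [ 0.0604  0.0383  0.0969]]
```

View pics/s2.png

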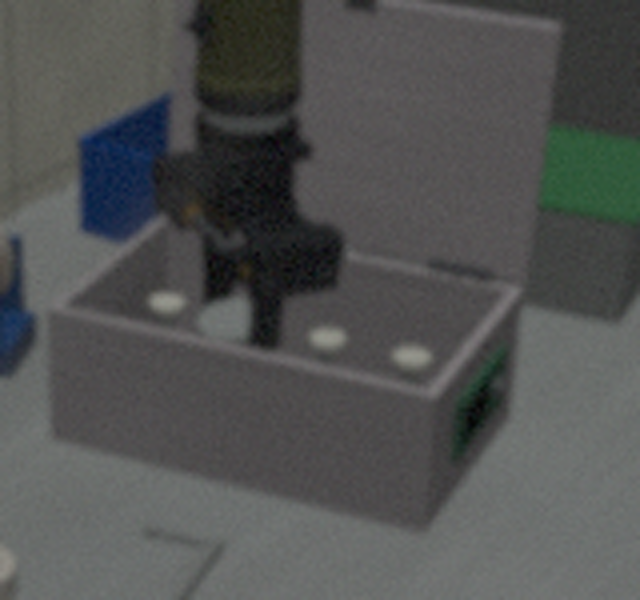

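The cup's top sits at peg level at crop (222,322). Retreating straight up.

```bash
python3 -m inch '[[0,0,0.5,0,64],[0,0,0.7,0,64],[0,0,1,0,64],[0,0,1,0,64],[0,0,1,0,64]]'; python3 -m inch '[[0,0,1,0,64],[0,0,1,0,70],[0,1,0,0,88],[0,1,0,0,88],[0,1,0,0,88]]'; python3 -m inch '[[0,1,0,0,88],[0,1,0,0,88],[0,1,0,0,88],[0,1,0,0,88],[0,1,0,0,88]]'; python3 - <<'E'
from ht import *
st()
s=snap("top");c=cloud(s);C=ch(c);cups(c)
m=(abs(C[...,0])<.14)&(abs(C[...,1])<.06)&(C[...,2]>.076)&(C[...,2]<.1)
n,l,S,ce=cv2.connectedComponentsWithStats(m.astype(np.uint8))
for i in range(1,n):
    if S[i,4]>10: print(S[i,4],C[l==i].mean(0).round(4),np.ptp(C[l==i],0).round(3))
E
```

```text
clock: 8.6
tool_pos: [0.5885, -0.1947, 0.1821]
eef_rot: [0.874, 0.486, 0.0, 0.0]
contact_force: [0.7, 0.3, 0.1]
opening: 0.725
clock: 9.1
tool_pos: [0.5885, -0.119, 0.2315]
eef_rot: [0.874, 0.486, 0.001, 0.0]
contact_force: [0.8, 0.1, 0.3]
opening: 0.994
clock: 9.6
tool_pos: [0.5884, 0.0063, 0.2312]
eef_rot: [0.874, 0.486, 0.0, 0.0]
contact_force: [-0.0, -0.3, 0.1]
opening: 1.001
9.6 [0.5884 0.0063 0.2312] y-ax [ 0.85  -0.527  0.001] yaw -31.8 z [ 0.  0. -1.] op 88.2 F [-0.  -0.3  0.1] q [ 0.15  0.66 -0.41  1.68  0.33  0.87 -0.95]
cup [531.4 217.1] [55. 55.] 247 [0.5315 0.2178 0.0585]
```

```bash
python3 -m inch '[[-0.3,1,0,0,88],[-0.3,1,0,0,88],[-0.3,1,0,0,88],[-0.3,1,0,0,88],[-0.3,1,0,0,88]]'; python3 -m inch '[[-0.3,1,-0.5,0,88],[-0.3,1,-0.5,0,88],[-0.18,1,-1,0,88],[0,0.4,-0.4,0,88],[0,0,0,0,88]]'; python3 - <<'E'
from ht import *
st()
c=cloud(snap("wrist"));cups(c)
s=snap("top");save(s,"t3.png",(330,100,420,210),5);C=ch(cloud(s))
m=(abs(C[...,0])<.14)&(abs(C[...,1])<.06)&(C[...,2]>.076)&(C[...,2]<.1)
n,l,S,ce=cv2.connectedComponentsWithStats(m.astype(np.uint8))
for i in range(1,n):
    if S[i,4]>10: print(S[i,4],C[l==i].mean(0).round(4),np.ptp(C[l==i],0).round(3))
E
```

```text
clock: 10.15
tool_pos: [0.5506, 0.131, 0.231]
eef_rot: [0.874, 0.486, 0.0, 0.0]
contact_force: [-0.5, 0.0, 0.3]
opening: 1.0
clock: 10.65
tool_pos: [0.5306, 0.2163, 0.1695]
eef_rot: [0.873, 0.488, -0.001, -0.0]
contact_force: [-0.2, -0.5, -0.0]
opening: 1.003
10.65 [0.5306 0.2163 0.1695] y-ax [ 0.851 -0.524 -0.001] yaw -31.6 z [-0. -0. -1.] op 88.4 F [-0.2 -0.5 -0. ] q [-0.26  0.72 -0.35  1.78  0.36  0.7  -1.36]
cup [531.2 215.6] [56. 56.] 3377 [0.5318 0.2168 0.061 ]
cup [359.4 324. ] [10. 37.] 580 [0.3618 0.3226 0.0572]
63 [0.0988 0.0002 0.0835] [0.026 0.027 0.013]
266 [0.0357 0.0115 0.0883] [0.056 0.057 0.02 ]
62 [-0.0328  0.0003  0.0842] [0.027 0.026 0.013]
62 [-0.0991 -0.      0.0848] [0.027 0.027 0.012]
```

```bash
python3 - <<'E'
from ht import *
for n in("top","side"):
  s=snap(n);C=ch(cloud(s))
  m=(abs(C[...,0]-.035)<.034)&(abs(C[...,1])<.05)&(C[...,2]>.083)&(C[...,2]<.1)
  q=C[m];print(n,len(q),q.mean(0).round(4),"mid",((q.max(0)+q.min(0))/2).round(4),cv2.minEnclosingCircle((q[:,:2]*1000).astype(np.float32)))
  if n=="top":
    q=q-[q[:,0].mean(),q[:,1].mean(),0];print("tilt",np.linalg.lstsq(np.c_[q[:,:2],np.ones(len(q))],q[:,2],rcond=None)[0])
save(s,"s3.png",(240,90,400,210),5)
E
python3 -m inch '[[0.03,0,-1,0,88],[0,0,-1,0,88],[0,0,-1,0,88],[0,0,-1,0,88],[0,0,-0.9,0,88]]'; python3 -m inch '[[0,0,0,0,88],[0,0,0,0,40],[0,0,0,0,40],[0,0,0,0,40],[0,0,0,0,40]]' 30; python3 -c "
from h import *
st()"
```

```text
top 235 [0.0363 0.0104 0.0893] mid [0.0363 0.0118 0.0911] ((36.324771881103516, 10.993511199951172), 28.35434913635254)
tilt [-0.05519641 -0.139623    0.0892994 ]
side 183 [0.0294 0.0107 0.0904] mid [0.0312 0.0104 0.0909] ((33.86854553222656, 8.51306438446045), 31.918251037597656)
clock: 11.35
tool_pos: [0.5333, 0.2137, 0.0474]
eef_rot: [0.874, 0.485, 0.001, 0.001]
contact_force: [0.2, -0.3, -0.0]
opening: 0.999
clock: 11.85
tool_pos: [0.5327, 0.2154, 0.0486]
eef_rot: [0.874, 0.486, 0.001, 0.0]
contact_force: [-1.2, 0.2, 0.8]
opening: 0.658
11.85 [0.5327 0.2154 0.0486] y-ax [ 0.85  -0.527  0.001] yaw -31.8 z [ 0.  0. -1.] op 58.0 F [-1.2  0.2  0.8] q [-0.32  0.9  -0.25  1.84  0.46  0.45 -1.45]
```

View pics/s3.png

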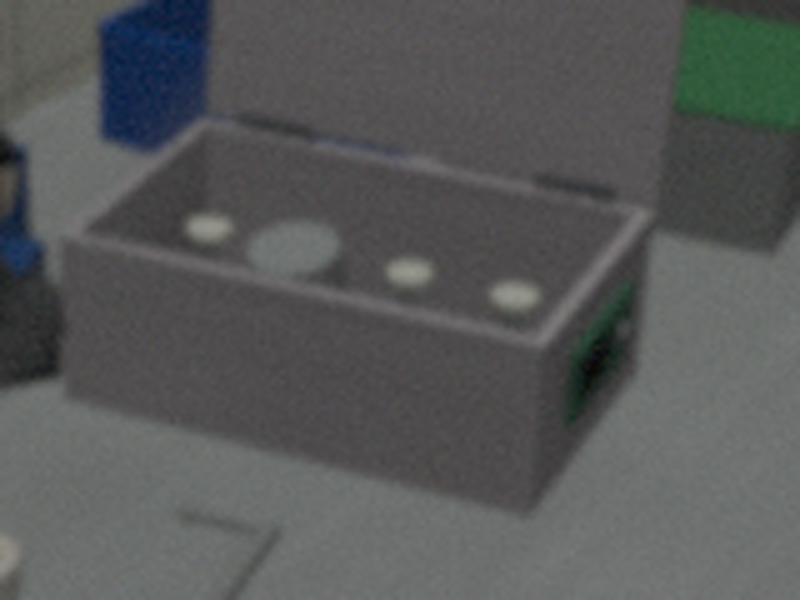

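```bash
cat > tilt.py <<'E'
from ht import *
def tilt(n,x0,y0=.008,rad=.02):
  T=[]
  for _ in range(3):
    C=ch(cloud(snap(n)))
    m=(np.hypot(C[...,0]-x0,C[...,1]-y0)<rad)&(C[...,2]>.075)&(C[...,2]<.105)
    q=C[m];a=np.linalg.lstsq(np.c_[q[:,0]-x0,q[:,1]-y0,np.ones(len(q))],q[:,2],rcond=None)[0];T.append(a)
    m=(np.hypot(C[...,0]-x0,C[...,1]-y0)<.04)&(C[...,2]>.084)&(C[...,2]<.105);cc=cv2.minEnclosingCircle((C[m][:,:2]*1000).astype(np.float32))
  print(n,len(q),np.round(T,3).tolist(),np.round(cc[0],1),round(cc[1],1))
E
python3 - <<'E'
from tilt import *
tilt("top",.035);tilt("side",.033)
E
```

```text
top 126 [[-0.051, -0.146, 0.09], [-0.034, -0.158, 0.089], [-0.097, -0.147, 0.09]] [37.1 11.2] 28.4
side 78 [[-0.032, -0.151, 0.091], [-0.052, -0.219, 0.091], [-0.08, -0.136, 0.091]] [30.8  9.3] 31.5
```

The first cup leans about 0.15 rad toward +y, which is too close to the limit. I will place the second cup centred, then re-seat the first.

```bash
python3 -m inch '[[0,0,0,0,40],[0,0,0,0,40],[0,0,0,0,40],[0,0,0.5,0,40],[0,0,1,0,40]]'; python3 -m inch '[[0,0,1,0,40],[0,0,1,0,40],[0,0,1,0,40],[0,0,1,0,40],[0,0,1,0,40]]';python3 -m inch '[[0,-1,0,0,40],[0,-1,0,0,40],[0,-1,0,0,40],[0,-1,0,0,40],[0,-1,0,0,40]]';python3 -m inch '[[0,-1,0,0,40],[0,-1,0,0,40],[0,-1,0,0,40],[0,-1,0,0,40],[0,-1,0,0,40]]';python3 -m inch '[[0,-1,0,0,40],[0,-1,0,0,40],[0,-1,0,0,40],[0,-1,0,0,40],[0,0,0,0,40]]'; python3 -c "
from ht import *
st();p=np.array(r.get_state()['tool_pos']);print(ch(p),(wo(-.033,0)-p[:2])/.025)"
```

```text
clock: 12.65
tool_pos: [0.5308, 0.2146, 0.0846]
eef_rot: [0.874, 0.487, -0.002, 0.0]
contact_force: [0.7, -0.2, -0.5]
opening: 0.635
clock: 13.15
tool_pos: [0.5317, 0.215, 0.2118]
eef_rot: [0.874, 0.487, -0.0, 0.0]
contact_force: [0.1, -0.1, -0.9]
opening: 0.632
clock: 13.65
tool_pos: [0.5317, 0.0891, 0.2107]
eef_rot: [0.874, 0.487, -0.0, 0.0]
contact_force: [0.4, 0.5, -1.1]
opening: 0.635
clock: 14.15
tool_pos: [0.5318, -0.0358, 0.2107]
eef_rot: [0.874, 0.487, -0.0, 0.0]
contact_force: [-0.2, -0.3, -0.4]
opening: 0.631
clock: 14.65
tool_pos: [0.5312, -0.1396, 0.2103]
eef_rot: [0.875, 0.484, -0.001, 0.001]
contact_force: [0.1, -0.2, -0.3]
opening: 0.634
14.65 [ 0.5312 -0.1396  0.2103] y-ax [ 0.846 -0.532  0.001] yaw -32.2 z [-0. -0. -1.] op 55.8 F [ 0.1 -0.2 -0.3] q [ 0.43  0.64 -0.43  1.81  0.37  0.76 -0.76]
[-0.01584114  0.06737845  0.21029392] [-0.29010563 -2.765988  ]
```

```bash
python3 -m inch '[[-0.15,-1,0,0,40],[-0.1,-1,0,0,40],[-0.1,-0.75,0,0,40],[0,0,0,0,40],[0,0,0,0,40]]'; python3 -c "
from ht import *
st();p=np.array(r.get_state()['tool_pos']);print(ch(p),(wo(-.034,0)-p[:2])/.025)"
```

```text
clock: 15.15
tool_pos: [0.5235, -0.202, 0.2104]
eef_rot: [0.874, 0.487, 0.0, -0.0]
contact_force: [0.6, 0.9, 0.3]
opening: 0.632
15.15 [ 0.5235 -0.202   0.2104] y-ax [ 0.85  -0.526 -0.   ] yaw -31.7 z [ 0.  0. -1.] op 55.6 F [0.6 0.9 0.3] q [ 0.55  0.66 -0.44  1.78  0.38  0.79 -0.64]
[-0.03247135  0.00677364  0.21037702] [-0.02139274 -0.27693436]
```

```bash
python3 -m inch '[[-0.03,-0.27,0,0,40],[0,0,-1,0,40],[0,0,-1,0,40],[0,0,-1,0,40],[0,0,-0.5,0,40]]'; python3 -m inch '[[0,0,0,0,40],[0,0,0,0,40]]'; python3 -c "
from ht import *
st();p=np.array(r.get_state()['tool_pos']);print(ch(p),(wo(-.034,0)-p[:2])/.025)"
```

```text
clock: 15.65
tool_pos: [0.5219, -0.2089, 0.1209]
eef_rot: [0.873, 0.487, -0.001, -0.001]
contact_force: [-0.8, -0.4, -0.0]
opening: 0.635
clock: 15.85
tool_pos: [0.5233, -0.2098, 0.1232]
eef_rot: [0.873, 0.487, 0.0, 0.0]
contact_force: [1.2, -0.5, -0.9]
opening: 0.635
15.85 [ 0.5233 -0.2098  0.1232] y-ax [ 0.85  -0.526  0.001] yaw -31.7 z [ 0.  0. -1.] op 55.9 F [ 1.2 -0.5 -0.9] q [ 0.52  0.78 -0.37  1.84  0.47  0.6  -0.7 ]
[-0.03378124 -0.00093177  0.12323139] [-0.01403903  0.03561743]
```

Centred. From 0.123 down to about 0.079.

```bash
python3 -m inch '[[0,0.03,-0.7,0,40],[0,0,-0.7,0,40],[0,0,0,0,40]]'; python3 -m inch '[[0,0,-0.2,0,40],[0,0,0,0,40]]';python3 -m inch '[[0,0,-0.12,0,40],[0,0,0,0,40],[0,0,0,0,40]]'; python3 -c "
from ht import *
st();p=np.array(r.get_state()['tool_pos']);print(ch(p),(wo(-.034,0)-p[:2])/.025)"
```

```text
clock: 16.15
tool_pos: [0.5222, -0.2093, 0.0873]
eef_rot: [0.874, 0.487, -0.0, -0.0]
contact_force: [0.1, 0.0, 0.2]
opening: 0.631
clock: 16.35
tool_pos: [0.5232, -0.2096, 0.0833]
eef_rot: [0.874, 0.486, 0.001, 0.001]
contact_force: [-0.9, 0.3, -1.0]
opening: 0.632
clock: 16.65
tool_pos: [0.5227, -0.2096, 0.0798]
eef_rot: [0.874, 0.486, 0.0, 0.0]
contact_force: [0.3, 0.1, -1.1]
opening: 0.636
16.65 [ 0.5227 -0.2096  0.0798] y-ax [ 0.85  -0.527  0.   ] yaw -31.8 z [ 0. -0. -1.] op 56.0 F [ 0.3  0.1 -1.1] q [ 0.49  0.85 -0.32  1.87  0.51  0.51 -0.74]
[-0.0343148  -0.00062756  0.07984219] [0.00883651 0.02665726]
```

```bash
python3 -m inch '[[0,0,-0.1,0,40],[0,0,0,0,40]]';python3 -m inch '[[0,0,0,0,60],[0,0,0,0,62],[0,0,0,0,66],[0,0,0,0,66]]'; python3 -m inch '[[0,0,0.5,0,66],[0,0,0.7,0,66],[0,0,1,0,66],[0,0,1,0,66],[0,0,1,0,66]]'; python3 -m inch '[[0,1,1,0,66],[0,1,0.5,0,66],[0,1,0,0,66],[0,1,0,0,70],[0,1,0,0,88]]';python3 -m inch '[[0,1,0,0,66],[0,1,0,0,66],[0,1,0,0,66],[0,1,0,0,70],[0,0,0,0,88]]'; python3 - <<'E'
from tilt import *
st()
tilt("top",-.034,0);tilt("side",-.034,0);tilt("top",.035);tilt("side",.033)
E
```

```text
clock: 16.85
tool_pos: [0.523, -0.2097, 0.0785]
eef_rot: [0.874, 0.486, 0.0, 0.001]
contact_force: [-1.0, 0.5, 11.3]
opening: 0.635
clock: 17.25
tool_pos: [0.5226, -0.2095, 0.0769]
eef_rot: [0.874, 0.486, -0.0, -0.0]
contact_force: [0.2, -0.7, 0.2]
opening: 0.749
clock: 17.75
tool_pos: [0.5225, -0.2095, 0.1839]
eef_rot: [0.874, 0.486, 0.0, 0.0]
contact_force: [0.0, -0.9, 0.9]
opening: 0.749
clock: 18.25
tool_pos: [0.5226, -0.0835, 0.2206]
eef_rot: [0.874, 0.486, 0.0, 0.0]
contact_force: [1.0, 0.6, -0.8]
opening: 0.858
clock: 18.75
tool_pos: [0.5227, 0.0201, 0.2207]
eef_rot: [0.872, 0.489, 0.001, -0.001]
contact_force: [0.0, -0.0, -0.5]
opening: 0.865
18.75 [0.5227 0.0201 0.2207] y-ax [ 0.854 -0.521 -0.   ] yaw -31.4 z [ 0.  0. -1.] op 76.2 F [ 0.  -0.  -0.5] q [ 0.14  0.6  -0.43  1.88  0.35  0.74 -1.03]
top 0 [[0.0, 0.0, 0.0], [0.0, 0.0, 0.0], [0.0, 0.0, 0.0]] [0. 0.] 0.0
side 66 [[-0.011, 0.0, 0.091], [-0.009, -0.023, 0.091], [0.006, 0.013, 0.091]] [-32.1   3.1] 37.2
top 0 [[0.0, 0.0, 0.0], [0.0, 0.0, 0.0], [0.0, 0.0, 0.0]] [0. 0.] 0.0
side 79 [[-0.057, -0.219, 0.091], [-0.09, -0.159, 0.091], [-0.093, -0.163, 0.091]] [31.9 10.8] 31.8
```

Cup 2 hangs flat with a tilt of about 0.01–0.02. The contact force on it reached 11 N when it seated, so cup 1 was probably released before it had seated. I'll regrip cup 1 softly, centre it and press it down.

```bash
python3 -m inch '[[0.3,-1,0,0,74],[0.3,-1,0,0,74],[0.3,-1,0,0,74],[0.3,-1,0,0,74],[0.3,-1,0,0,74]]' 8; python3 -m inch '[[0.3,-1,0,0,74],[0.3,-1,0,0,74],[0.3,-1,0,0,74],[0.1,-0.5,0,0,74],[0,0,0,0,74]]'; python3 -c "
from ht import *
st();p=np.array(r.get_state()['tool_pos']);print(ch(p),(wo(.0345,.007)-p[:2])/.025)"
```

```text
clock: 19.85
tool_pos: [0.5603, -0.1107, 0.2196]
eef_rot: [0.874, 0.486, -0.0, 0.0]
contact_force: [0.2, 0.2, -0.5]
opening: 0.839
clock: 20.35
tool_pos: [0.5848, -0.1992, 0.2192]
eef_rot: [0.875, 0.485, -0.0, 0.0]
contact_force: [-0.8, -0.2, 0.4]
opening: 0.838
20.35 [ 0.5848 -0.1992  0.2192] y-ax [ 0.848 -0.53   0.   ] yaw -32.0 z [-0. -0. -1.] op 73.9 F [-0.8 -0.2  0.4] q [ 0.5   0.72 -0.44  1.6   0.37  0.91 -0.63]
[0.02860079 0.00067587 0.21918208] [0.19697985 0.28437914]
```

```bash
python3 -m inch '[[0.2,0.28,-1,0,74],[0,0,-1,0,74],[0,0,-1,0,74],[0,0,0,0,74],[0,0,0,0,74]]'; python3 -c "
from ht import *
st();p=np.array(r.get_state()['tool_pos']);print(ch(p),(wo(.0345,.007)-p[:2])/.025)"
```

```text
clock: 20.85
tool_pos: [0.5901, -0.1884, 0.145]
eef_rot: [0.873, 0.487, 0.0, -0.001]
contact_force: [0.5, 0.5, 0.3]
opening: 0.84
20.85 [ 0.5901 -0.1884  0.145 ] y-ax [ 0.851 -0.525 -0.001] yaw -31.7 z [-0.  0. -1.] op 74.0 F [0.5 0.5 0.3] q [ 0.46  0.81 -0.4   1.66  0.42  0.76 -0.7 ]
[0.0354244  0.01055392 0.14499646] [-0.01606734 -0.14600533]
```

```bash
python3 -m inch '[[0,-0.13,-1,0,74],[0,0,-0.8,0,74],[0,0,-0.8,0,74],[0,0,0,0,74],[0,0,0,0,50]]' 8; python3 -m inch '[[0,0,0,0,50],[0,0,0,0,50],[0,0,0,0,50],[0,0,0,0,50],[0,0,0,0,50]]'; python3 - <<'E'
from ht import *
st();p=np.array(r.get_state()['tool_pos']);print(ch(p),(wo(.033,.000)-p[:2])/.025)
E
```

```text
clock: 21.35
tool_pos: [0.5911, -0.1929, 0.0811]
eef_rot: [0.874, 0.487, 0.001, 0.001]
contact_force: [0.4, 0.1, 0.4]
opening: 0.773
clock: 21.85
tool_pos: [0.5912, -0.1932, 0.081]
eef_rot: [0.874, 0.486, 0.001, 0.001]
contact_force: [0.2, 0.7, 7.9]
opening: 0.639
21.85 [ 0.5912 -0.1932  0.081 ] y-ax [ 0.85  -0.527  0.002] yaw -31.8 z [ 0. -0. -1.] op 56.3 F [0.2 0.7 7.9] q [ 0.44  0.9  -0.35  1.68  0.47  0.64 -0.73]
[0.03584419 0.00568991 0.08102564] [-0.07972115 -0.24163542]
```

```bash
python3 -m inch '[[0,0,0.2,0,40],[-0.08,-0.24,0,0,40],[0,0,0,0,40]]' 12; python3 -m inch '[[0,0,-0.15,0,40],[0,0,0,0,40]]';python3 -m inch '[[0,0,-0.1,0,40],[0,0,0,0,40]]'; python3 -c "
from ht import *
st();p=np.array(r.get_state()['tool_pos']);print(ch(p),(wo(.033,.000)-p[:2])/.025)"
```

```text
clock: 22.15
tool_pos: [0.5873, -0.2011, 0.0844]
eef_rot: [0.874, 0.486, -0.001, 0.0]
contact_force: [-0.2, -1.2, -0.5]
opening: 0.637
clock: 22.35
tool_pos: [0.5879, -0.2004, 0.0809]
eef_rot: [0.874, 0.486, -0.0, 0.001]
contact_force: [-0.4, -1.4, 4.2]
opening: 0.632
clock: 22.55
tool_pos: [0.5881, -0.2003, 0.0794]
eef_rot: [0.874, 0.486, -0.0, 0.001]
contact_force: [-2.7, -1.1, 10.4]
opening: 0.633
22.55 [ 0.5881 -0.2003  0.0794] y-ax [ 0.85  -0.527  0.001] yaw -31.8 z [ 0. -0. -1.] op 55.8 F [-2.7 -1.1 10.4] q [ 0.45  0.9  -0.35  1.69  0.48  0.64 -0.73]
[ 0.03170423 -0.00086278  0.07943029] [0.04630609 0.04163166]
```

```bash
python3 -m inch '[[0.04,0.03,-0.08,0,40],[0,0,0,0,40],[0,0,0,0,60],[0,0,0,0,62],[0,0,0,0,66]]'; python3 -m inch '[[0,0,0.5,0,68],[0,0,0.7,0,68],[0,0,1,0,68],[0,0,1,0,68],[0,0,1,0,68]]'; python3 -m inch '[[0,1,1,0,66],[0,1,0.5,0,66],[0,1,0,0,66],[0,1,0,0,70],[0,1,0,0,88]]';python3 -m inch '[[-0.5,1,0,0.5,66],[-0.5,1,0,1,66],[-0.5,1,0,1,66],[-0.5,1,0,1,70],[-0.5,1,0,1,88]]'; python3 - <<'E'
from tilt import *
st()
tilt("top",-.034,0);tilt("side",-.034,0);tilt("top",.033,0);tilt("side",.033,0)
E
```

```text
clock: 23.05
tool_pos: [0.589, -0.1982, 0.0759]
eef_rot: [0.874, 0.487, -0.0, -0.0]
contact_force: [0.3, 0.1, -0.8]
opening: 0.746
clock: 23.55
tool_pos: [0.5892, -0.1983, 0.183]
eef_rot: [0.874, 0.487, 0.0, 0.0]
contact_force: [0.6, -0.5, -0.2]
opening: 0.769
clock: 24.05
tool_pos: [0.5892, -0.0724, 0.2198]
eef_rot: [0.874, 0.487, 0.0, 0.0]
contact_force: [0.4, 0.3, -0.0]
opening: 0.862
clock: 24.55
tool_pos: [0.5262, 0.0526, 0.2196]
eef_rot: [0.735, 0.679, 0.0, 0.0]
contact_force: [-0.1, 0.5, 0.2]
opening: 0.864
24.55 [0.5262 0.0526 0.2196] y-ax [ 0.997 -0.079  0.001] yaw -4.5 z [ 0.  0. -1.] op 76.1 F [-0.1  0.5  0.2] q [ 0.16  0.63 -0.56  1.86  0.46  0.78 -0.73]
top 0 [[0.0, 0.0, 0.0], [0.0, 0.0, 0.0], [0.0, 0.0, 0.0]] [0. 0.] 0.0
side 64 [[-0.001, 0.003, 0.091], [0.014, -0.018, 0.091], [0.012, 0.011, 0.091]] [-30.9   1.2] 36.3
top 0 [[0.0, 0.0, 0.0], [0.0, 0.0, 0.0], [0.0, 0.0, 0.0]] [0. 0.] 0.0
side 60 [[-0.011, -0.005, 0.091], [-0.025, -0.038, 0.091], [0.033, 0.02, 0.091]] [26.7  3.4] 31.7
```

Both cups are now flat and centred. Now I locate the pole.

```bash
cat > pole.py <<'E'
from ht import *
def pole(n,save_=None):
    s=snap(n);c=cloud(s);X,Y,Z=np.moveaxis(c,-1,0)
    G=np.zeros((400,400),np.uint8) # 1mm grid, x .25-.65 , y -.1-.3
    m=(Z>.014)&(Z<.042)&(X>.27)&(X<.64)&(Y>-.09)&(Y<.29)&(np.hypot(X-.606,Y-.106)>.04)&(np.hypot(X-.341,Y-.054)>.05)
    pts=np.c_[(X[m]-.25)*1000,(Y[m]+.1)*1000]
    for a,b in pts: cv2.circle(G,(int(round(a)),int(round(b))),2,255,-1)
    B=cv2.morphologyEx(G,cv2.MORPH_OPEN,cv2.getStructuringElement(cv2.MORPH_ELLIPSE,(24,24)))
    cn=max(cv2.findContours(B,cv2.RETR_EXTERNAL,cv2.CHAIN_APPROX_NONE)[0],key=cv2.contourArea)
    (a,b),wh,an=cv2.minAreaRect(cn);ctr=np.array([a,b])
    # rod axis from all near points
    d=np.array([np.cos(np.radians(an)),np.sin(np.radians(an))])
    if wh[0]<wh[1]: d=np.array([-d[1],d[0]])
    for _ in range(3):
        q=pts-ctr;nr=np.array([-d[1],d[0]]);k=(abs(q@nr)<12)&(abs(q@d)>45)&(abs(q@d)<125)
        if k.sum()<20:break
        f=np.polyfit(q[k]@d,q[k]@nr,1);d=d+f[0]*nr;d/=np.linalg.norm(d)
    q=pts-ctr;al=q@d;nr=np.array([-d[1],d[0]])
    if al.max()<-al.min(): d=-d;al=-al
    print(n,"block ctr",(ctr/1000+[.25,-.1]).round(4),np.round(wh),"pole yaw",np.degrees(np.arctan2(d[1],d[0])).round(1),"rod pts",k.sum(),"off",f[1].round(1) if k.sum()>20 else None,"ext",np.percentile(al,[.5,99.5]).round(),"lat",np.percentile(q@np.array([-d[1],d[0]]),[1,99]).round())
    return s
E
python3 - <<'E'
from pole import *
pole("top");pole("side");s=pole("wrist");save(s,"w3.png")
E
```

```text
Traceback (most recent call last):
  File "pole.py", line 9, in pole
    cn=max(cv2.findContours(B,cv2.RETR_EXTERNAL,cv2.CHAIN_APPROX_NONE)[0],key=cv2.contourArea)
ValueError: max() iterable argument is empty
```

Top view is blocked by the arm, so I'm using the wrist and side views.

```bash
python3 - <<'E'
from pole import *
s=snap("wrist");save(s,"w3.png")
for n in("side","wrist"):
    try: pole(n)
    except Exception as e: print(n,e)
E
```

```text
side max() iterable argument is empty
wrist block ctr [0.4579 0.1191] [40. 89.] pole yaw -77.5 rod pts 1580 off -0.0 ext [-103.  133.] lat [-18.  46.]
```

View pics/w3.png

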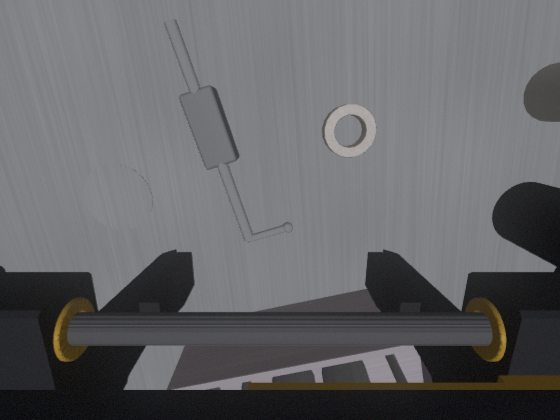

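The wrist view has the pole block at (209,127) and the hook ball at (288,228). The fitted extents of −103 to +133 mm match the pole. Moving over it with jaw yaw 12.5°.

```bash
python3 -m inch '[[-0.7,0.7,-0.5,0.9,88],[-0.7,0.7,-0.5,0.9,88],[-0.7,0.7,-0.5,0.9,88],[-0.63,0.56,-0.5,0.1,88],[0,0,0,0,88]]' 55;  python3 - <<'E'
from pole import *
st();pole("wrist")
E
```

```text
clock: 25.85
tool_pos: [0.4556, 0.1197, 0.168]
eef_rot: [0.627, 0.779, -0.001, -0.001]
contact_force: [0.5, -0.8, 0.8]
opening: 0.996
25.85 [0.4556 0.1197 0.168 ] y-ax [ 0.977  0.213 -0.004] yaw 12.3 z [-0.  0. -1.] op 87.8 F [ 0.5 -0.8  0.8] q [-0.    0.65 -0.56  2.07  0.61  0.59 -0.78]
wrist block ctr [0.4574 0.1192] [40. 89.] pole yaw -77.5 rod pts 1703 off 0.5 ext [-103.  120.] lat [-18.  17.]
```

```bash
python3 -m inch '[[0.08,-0.02,-1,0,88],[0,0,-1,0,88],[0,0,-1,0,88],[0,0,-1,0,88],[0,0,-1,0,88]]'; python3 -m inch '[[0,0,0,0,88],[0,0,0,0,88]]'
```

```text
clock: 26.4
tool_pos: [0.4626, 0.1165, 0.0433]
eef_rot: [0.63, 0.776, 0.001, 0.001]
contact_force: [0.2, -0.0, -0.2]
opening: 0.997
clock: 26.6
tool_pos: [0.4614, 0.117, 0.0442]
eef_rot: [0.63, 0.777, 0.0, 0.001]
contact_force: [-0.1, -0.5, 0.8]
opening: 0.996
```

```bash
python3 -m inch '[[-0.12,0.08,-0.4,0.05,88],[0,0,-0.35,0,88],[0,0,0,0,88],[0,0,0,0,20],[0,0,0,0,20]]' 55; python3 -m inch '[[0,0,0,0,20],[0,0,0,0,20],[0,0,0,0,20],[0,0,0,0,20],[0,0,0,0,20]]'; python3 -c "
from h import *
st()"
```

```text
clock: 27.1
tool_pos: [0.4582, 0.1195, 0.026]
eef_rot: [0.627, 0.779, 0.001, 0.0]
contact_force: [0.8, 0.8, 0.4]
opening: 0.839
clock: 27.6
tool_pos: [0.4574, 0.1195, 0.0251]
eef_rot: [0.627, 0.779, 0.0, 0.0]
contact_force: [0.9, 0.3, 0.6]
opening: 0.387
27.6 [0.4574 0.1195 0.0251] y-ax [0.977 0.213 0.   ] yaw 12.3 z [ 0. -0. -1.] op 34.1 F [0.9 0.3 0.6] q [-0.25  0.89 -0.17  2.15  0.92  0.17 -1.06]
```

Block gripped (34 mm reading). Lifting and carrying.

```bash
python3 -m inch '[[0,0,0.5,0,20],[0,0,1,0,20],[0,0,1,0,20],[0,0,1,0,20],[0,0,1,0,20]]'; python3 -m inch '[[0,0,1,0,20],[0,0,1,0,20],[0,0,1,0,20],[0,0,1,0,20],[0,0,1,0,20]]'; python3 -m inch '[[0,-0.5,1,-0.3,20],[0,-1,1,-0.35,20],[0,-1,0.6,0,20],[0,-1,0,0,20],[0,-1,0,0,20]]'; python3 -m inch '[[0,-1,0,0,20],[0,-1,0,0,20],[0,-1,0,0,20],[0,0,0,0,20],[0,0,0,0,20]]'; python3 -c "
from ht import *
st();p=np.array(r.get_state()['tool_pos']);print(ch(p),(wo(-.085,.06)-p[:2])/.025)"
```

```text
clock: 28.1
tool_pos: [0.457, 0.1192, 0.1385]
eef_rot: [0.627, 0.779, -0.0, -0.0]
contact_force: [0.4, -0.6, -0.0]
opening: 0.229
clock: 28.6
tool_pos: [0.4569, 0.1192, 0.2635]
eef_rot: [0.627, 0.779, -0.0, -0.0]
contact_force: [-0.2, -0.5, -0.2]
opening: 0.228
clock: 29.1
tool_pos: [0.4572, 0.0059, 0.328]
eef_rot: [0.653, 0.757, 0.0, 0.0]
contact_force: [0.3, 0.0, 0.0]
opening: 0.225
clock: 29.6
tool_pos: [0.457, -0.0679, 0.3274]
eef_rot: [0.654, 0.757, 0.0, -0.0]
contact_force: [0.4, 0.3, 1.0]
opening: 0.225
29.6 [ 0.457  -0.0679  0.3274] y-ax [ 0.989  0.145 -0.   ] yaw 8.4 z [-0.  0. -1.] op 19.8 F [0.4 0.3 1. ] q [ 0.56  0.42 -0.74  1.88  0.34  0.97 -0.2 ]
[-0.07888406  0.14900195  0.32742063] [ 0.27184398 -3.55810408]
```

The fingers closed to 20 mm, so nothing is held. Looking.

```bash
python3 - <<'E'
from pole import *
s=snap("top");save(s,"t4.png",(200,110,400,230),4)
try: pole("top")
except Exception as e: print(e)
E
```

```text
max() iterable argument is empty
```

View pics/t4.png

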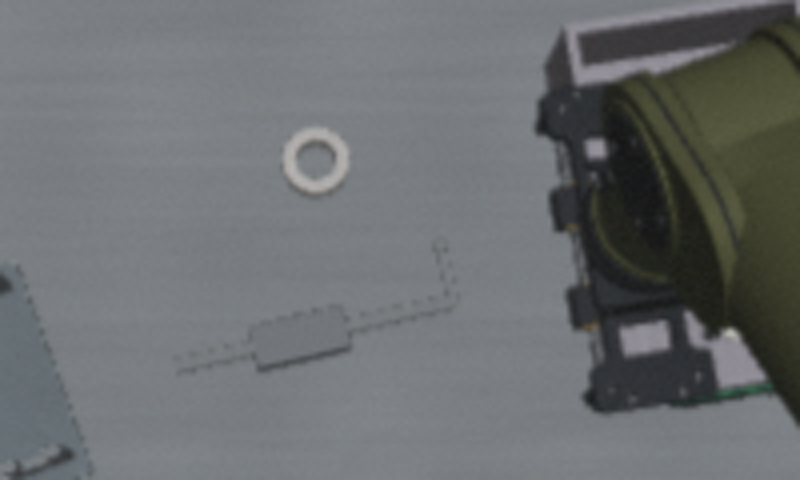

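The pole is where it was, with its block at crop (300,338). Most likely I lifted before the grip force had built up. Going back and regrasping with a longer wait.

```bash
python3 -m inch '[[0,1,0,0,88],[0,1,-0.5,0,88],[0,1,-1,0,88],[0,1,-1,0.3,88],[0,1,-1,0.35,88]]' 55; python3 -m inch '[[0,1,-1,0,88],[0,1,-1,0,88],[0,0.5,-1,0,88],[0,0,0,0,88],[0,0,0,0,88]]'; python3 - <<'E'
from pole import *
st();pole("wrist")
E
```

```text
clock: 30.2
tool_pos: [0.4571, 0.0594, 0.2395]
eef_rot: [0.626, 0.78, 0.001, 0.0]
contact_force: [-0.0, -0.3, 0.5]
opening: 0.657
clock: 30.7
tool_pos: [0.4569, 0.12, 0.1654]
eef_rot: [0.626, 0.78, -0.0, -0.0]
contact_force: [0.1, -0.2, 0.6]
opening: 0.999
30.7 [0.4569 0.12   0.1654] y-ax [ 0.977  0.215 -0.001] yaw 12.4 z [-0. -0. -1.] op 88.0 F [ 0.1 -0.2  0.6] q [-0.    0.66 -0.56  2.07  0.63  0.59 -0.79]
wrist block ctr [0.4573 0.1201] [40. 89.] pole yaw -77.4 rod pts 1731 off 0.5 ext [-103.  119.] lat [-18.  17.]
```

```bash
python3 -m inch '[[0,0,-1,0,88],[0,0,-1,0,88],[0,0,-1,0,88],[0,0,-1,0,88],[0,0,-0.9,0,88]]'; python3 -m inch '[[0,0,0,0,88],[0,0,-0.4,0,88],[0,0,-0.4,0,88],[0,0,0,0,88],[0,0,0,0,88]]'; python3 -c "
from h import *
st()"
```

```text
clock: 31.25
tool_pos: [0.4588, 0.1186, 0.043]
eef_rot: [0.628, 0.778, 0.001, 0.001]
contact_force: [-0.9, -0.3, 0.3]
opening: 0.998
clock: 31.75
tool_pos: [0.4583, 0.1193, 0.0239]
eef_rot: [0.628, 0.779, 0.001, 0.001]
contact_force: [0.4, 0.3, 0.4]
opening: 1.0
31.75 [0.4583 0.1193 0.0239] y-ax [0.977 0.212 0.002] yaw 12.3 z [ 0.  0. -1.] op 88.1 F [0.4 0.3 0.4] q [-0.24  0.9  -0.17  2.15  0.94  0.17 -1.08]
```

```bash
python3 -m inch '[[0,0,0,0,20],[0,0,0,0,20],[0,0,0,0,20],[0,0,0,0,20],[0,0,0,0,20]]' 55; python3 -m inch '[[0,0,0,0,20],[0,0,0,0,20],[0,0,0,0,20],[0,0,0,0,20],[0,0,0,0,20]]';python3 -m inch '[[0,0,0,0,20],[0,0,0,0,20],[0,0,0,0,20]]'; python3 -m inch '[[0,0,0.3,0,20],[0,0,0.3,0,20],[0,0,0.3,0,20],[0,0,0,0,20]]'
```

```text
clock: 32.25
tool_pos: [0.4574, 0.1195, 0.0226]
eef_rot: [0.627, 0.779, 0.0, 0.0]
contact_force: [-0.7, -0.0, 0.4]
opening: 0.568
clock: 32.75
tool_pos: [0.4574, 0.1196, 0.0226]
eef_rot: [0.627, 0.779, 0.0, 0.0]
contact_force: [-0.0, -1.0, -0.2]
opening: 0.386
clock: 33.05
tool_pos: [0.4574, 0.1195, 0.0226]
eef_rot: [0.627, 0.779, 0.0, 0.0]
contact_force: [0.2, -0.4, -0.5]
opening: 0.381
clock: 33.45
tool_pos: [0.4579, 0.1195, 0.0462]
eef_rot: [0.627, 0.779, 0.001, 0.0]
contact_force: [-0.5, 0.6, -3.3]
opening: 0.384
```

Held this time: the opening stays at 34 mm and about 2.5 N of weight shows. Carrying it the same way.

```bash
python3 -m inch '[[0,0,0.5,0,20],[0,0,1,0,20],[0,0,1,0,20],[0,0,1,0,20],[0,0,1,0,20]]'; python3 -m inch '[[0,0,1,0,20],[0,0,1,0,20],[0,0,1,0,20],[0,0,1,0,20],[0,0,1,0,20]]'; python3 -m inch '[[0,-0.5,1,-0.3,20],[0,-1,0.9,-0.35,20],[0,-1,0,0,20],[0,-1,0,0,20],[0,-1,0,0,20]]'; python3 -m inch '[[0,-1,0,0,20],[0,-0.8,0,0,20],[0,-0.5,0,0,20],[0,0,0,0,20],[0,0,0,0,20]]'; python3 - <<'E'
from ht import *
st();p=np.array(r.get_state()['tool_pos']);print(ch(p))
for n in("top","side"):
  s=snap(n);C=ch(cloud(s));save(s,n+"5.png",(380,90,500,180) if n=="top" else (240,20,440,170),5 if n=="top" else 4)
  m=(C[...,2]>.315)&(C[...,2]<.36)&(abs(C[...,0])<.06)&(C[...,1]<-.09)&(C[...,1]>-.16);q=C[m]
  print(n,"ring",len(q),q.mean(0).round(4),q.min(0).round(4),q.max(0).round(4))
  m=(C[...,2]>.30)&(C[...,2]<.35)&(abs(C[...,0]+.08)<.09)&(abs(C[...,1]-.01)<.07);q=C[m]
  if len(q): print(n,"pole?",len(q),q.mean(0).round(4),q.min(0).round(4),q.max(0).round(4))
E
```

```text
clock: 33.95
tool_pos: [0.4569, 0.119, 0.1586]
eef_rot: [0.627, 0.779, -0.0, -0.0]
contact_force: [0.5, 0.3, -4.1]
opening: 0.382
clock: 34.45
tool_pos: [0.4566, 0.1189, 0.2834]
eef_rot: [0.627, 0.779, -0.001, -0.0]
contact_force: [0.7, 0.3, -3.5]
opening: 0.38
clock: 34.95
tool_pos: [0.4565, 0.0056, 0.33]
eef_rot: [0.653, 0.757, -0.001, 0.0]
contact_force: [1.3, 0.7, -2.2]
opening: 0.38
clock: 35.45
tool_pos: [0.4572, -0.0496, 0.3301]
eef_rot: [0.653, 0.757, 0.0, -0.0]
contact_force: [-0.2, 0.1, -2.5]
opening: 0.377
35.45 [ 0.4572 -0.0496  0.3301] y-ax [0.989 0.147 0.   ] yaw 8.4 z [ 0.  0. -1.] op 33.2 F [-0.2  0.1 -2.5] q [ 0.53  0.42 -0.76  1.88  0.34  0.98 -0.23]
[-0.07608972  0.16710609  0.33011486]
top ring 79 [-0.0006 -0.1192  0.3384] [-0.0041 -0.1438  0.3156] [ 0.004  -0.0971  0.3532]<stdin>:6: RuntimeWarning: Mean of empty slice.
  ret = um.true_divide(
Traceback (most recent call last):
ValueError: zero-size array to reduction operation minimum which has no identity
```

View pics/side5.png

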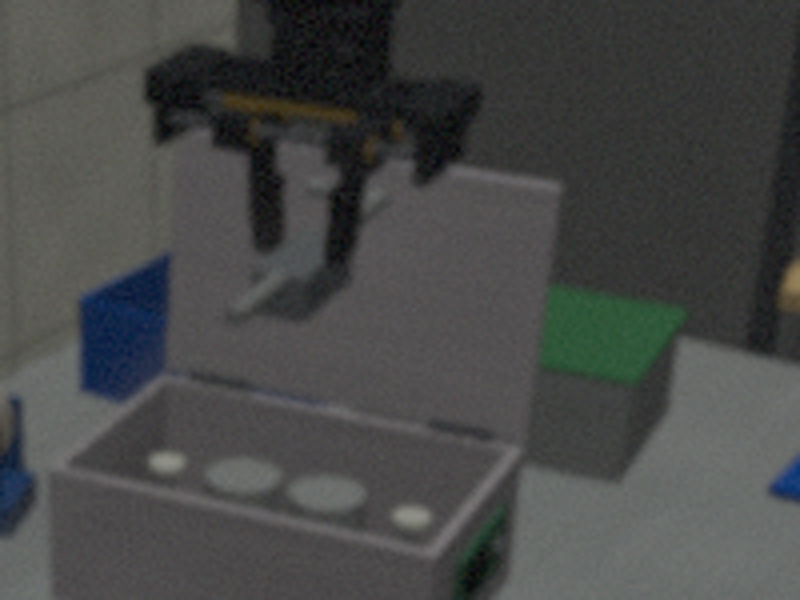

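```bash
python3 - <<'E'
from ht import *
p=np.array(r.get_state()['tool_pos']);t=ch(p)
for n in("top","wrist","side"):
  C=ch(cloud(snap(n)));D=C-t
  for nm,lo,hi in(("tail",.05,.10),("hookend",-.125,-.05),("hook",-.15,-.115)):
    x1=.06 if nm=="hook" else .012
    m=(D[...,1]>lo)&(D[...,1]<hi)&(D[...,0]>-.012)&(D[...,0]<x1)&(abs(D[...,2])<.04);q=D[m]
    if len(q)>5:
      o=np.polyfit(q[:,1],q[:,2],1) if nm!="hook" else np.polyfit(q[:,0],q[:,2],1);print(n,nm,len(q),q.mean(0).round(4),"slope",o.round(3),q.min(0).round(3),q.max(0).round(3))
E
```

```text
top tail 96 [-0.0001  0.0748  0.0056] slope [0.023 0.004] [-0.006  0.05  -0.   ] [0.007 0.1   0.013]
wrist tail 3209 [-0.0012  0.0764  0.008 ] slope [0.007 0.008] [-0.007  0.05   0.003] [0.005 0.1   0.011]
wrist hookend 667 [-0.     -0.0609  0.0067] slope [0.042 0.009] [-0.006 -0.077  0.002] [ 0.006 -0.05   0.009]
side tail 58 [-0.0069  0.0753  0.0062] slope [0.001 0.006] [-0.011  0.051 -0.001] [-0.     0.1    0.011]
side hookend 30 [-0.0061 -0.1063  0.0047] slope [-0.043  0.   ] [-0.01  -0.125 -0.002] [ 0.006 -0.079  0.009]
side hook 37 [ 0.0237 -0.1255  0.0036] slope [-0.032  0.004] [-0.009 -0.132 -0.003] [ 0.05  -0.116  0.008]
```

The pole is level and the hook is 129 mm ahead of the TCP. I'm bringing the hook alongside the ring on its −x side.

```bash
python3 -m inch '[[0.1,-1,0,0,20],[0.1,-1,0,0,20],[0.1,-1,0,0,20],[0.1,-1,0,0,20],[0.1,-1,0,0,20]]'; python3 -m inch '[[0.1,-0.7,0,0,20],[0.09,-0.47,-0.1,0,20],[0,-0.2,0,0,20],[0,0,0,0,20],[0,0,0,0,20]]'; python3 - <<'E'
from ht import *
p=np.array(r.get_state()['tool_pos']);t=ch(p);st();print(t)
for n in("top","side"):
  s=snap(n);C=ch(cloud(s));save(s,n+"6.png",(380,90,500,180) if n=="top" else (240,20,440,170),5 if n=="top" else 4)
  for nm,a,b in(("ring",-.012,.012),("hook",-.085,-.025)):
    m=(C[...,2]>.312)&(C[...,2]<.36)&(C[...,0]>a)&(C[...,0]<b)&(C[...,1]<-.09)&(C[...,1]>-.16);q=C[m]
    if len(q):print(n,nm,len(q),q.mean(0).round(4),q.min(0).round(4),q.max(0).round(4))
E
```

```text
clock: 36.2
tool_pos: [0.4701, -0.176, 0.3301]
eef_rot: [0.653, 0.757, 0.0, -0.0]
contact_force: [0.3, 0.2, -2.6]
opening: 0.379
clock: 36.7
tool_pos: [0.4747, -0.2085, 0.3277]
eef_rot: [0.653, 0.758, 0.0, -0.0]
contact_force: [-0.4, -1.1, -2.3]
opening: 0.381
36.7 [ 0.4747 -0.2085  0.3277] y-ax [0.989 0.148 0.   ] yaw 8.5 z [ 0.  0. -1.] op 33.5 F [-0.4 -1.1 -2.3] q [ 0.78  0.5  -0.72  1.73  0.38  1.05  0.08]
[-0.08167626  0.00739923  0.3276763 ]
side ring 17 [-0.0046 -0.1028  0.3264] [-0.0086 -0.1084  0.3148] [-0.0007 -0.0962  0.3394]
side hook 28 [-0.0462 -0.1199  0.3302] [-0.0847 -0.1257  0.3255] [-0.0334 -0.1117  0.3358]
```

View pics/side6.png

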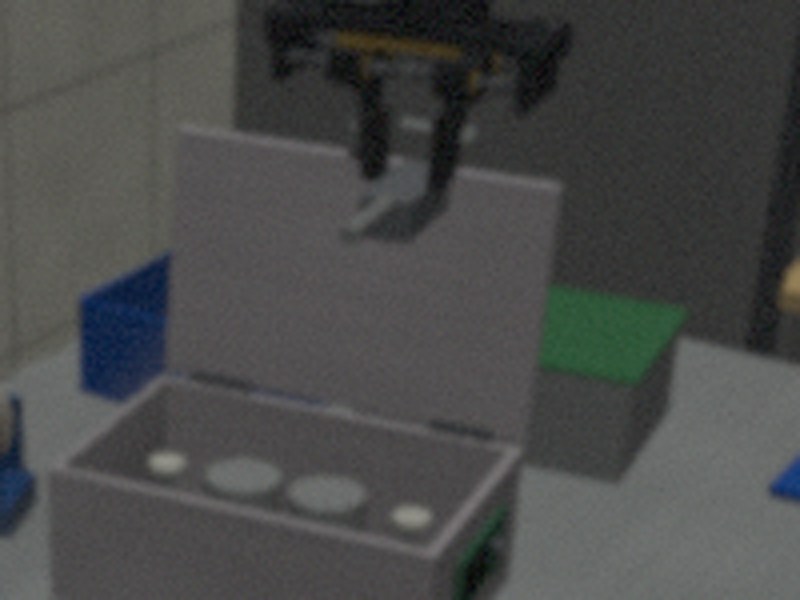

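The hook at crop (435,128) is in front of the ring's hole, matching to a few mm in y and z. Inserting along chest +x.

```bash
python3 -m inch '[[0.4,0.06,-0.05,0,20],[0.4,0.06,0,0,20],[0,0,0,0,20]]'; python3 -m inch '[[0.4,0.06,0,0,20],[0.4,0.06,0,0,20],[0,0,0,0,20]]'; python3 -m inch '[[0.35,0.05,0,0,20],[0.3,0.04,0,0,20],[0,0,0,0,20],[0,0,0,0,20]]'; python3 - <<'E'
from ht import *
t=ch(np.array(r.get_state()['tool_pos']));st();print(t, "hook est",t+[.024,-.129,0])
C=ch(cloud(snap("side")));m=(abs(C[...,0])<.1)&(C[...,1]<-.06)&(C[...,1]>-.2)&(C[...,2]>.17)&(C[...,2]<.30)
p=C[m][:,1:];s=np.polyfit(p[:,1],p[:,0],1);print("q",np.pi/2-np.arctan(s[0]))
E
```

```text
clock: 37.1
tool_pos: [0.4967, -0.2057, 0.3265]
eef_rot: [0.653, 0.758, 0.001, 0.0]
contact_force: [-0.6, 0.0, -2.9]
opening: 0.382
clock: 37.4
tool_pos: [0.5164, -0.203, 0.3264]
eef_rot: [0.653, 0.757, 0.001, 0.0]
contact_force: [-0.4, 0.4, -2.9]
opening: 0.382
clock: 37.8
tool_pos: [0.5309, -0.2014, 0.3262]
eef_rot: [0.653, 0.757, -0.0, -0.0]
contact_force: [0.1, -0.2, -1.8]
opening: 0.377
37.8 [ 0.5309 -0.2014  0.3262] y-ax [ 0.989  0.147 -0.   ] yaw 8.4 z [-0.  0. -1.] op 33.2 F [ 0.1 -0.2 -1.8] q [ 0.69  0.58 -0.7   1.6   0.4   1.11  0.04]
[-0.02505373  0.00628531  0.326239  ] hook est [-0.00105373 -0.12271469  0.326239  ]
q 1.6676497968884891
```

The hook is through the ring, about 2 mm off its centre, with no contact. Computing the pull arc.

```bash
cat > arc.py <<'E'
from ht import *
import sys
q0,q1,n=map(float,sys.argv[1:4]);lead=float(sys.argv[4])
def tgt(q):
    c,s=np.cos(q),np.sin(q);return np.array([-95+214*c-7*s+lead*s,112+214*s+7*c-lead*c])/1000
p=np.array(r.get_state()['tool_pos']);cur=p.copy();t=ch(p);print(t)
out=[]
for q in np.linspace(q0,q1,int(n)):
    y,z=tgt(q);w=wo(-.025,y+.129);W=np.array([w[0],w[1],z]);d=np.round((W-cur)/.025,2);cur=cur+d*.025;out.append(d.tolist()+[0,20])
for i in range(0,len(out),5): print(str(out[i:i+5]).replace(" ",""))
E
python3 arc.py 1.6 0.85 14 14
```

```text
[-0.02532554  0.00614841  0.32623122]
[[-0.15,1.13,-0.0,0,20],[-0.07,0.49,-0.02,0,20],[-0.07,0.49,-0.05,0,20],[-0.08,0.48,-0.07,0,20],[-0.06,0.48,-0.1,0,20]]
[[-0.07,0.47,-0.13,0,20],[-0.07,0.47,-0.15,0,20],[-0.07,0.45,-0.19,0,20],[-0.06,0.44,-0.2,0,20],[-0.07,0.44,-0.24,0,20]]
[[-0.06,0.41,-0.26,0,20],[-0.05,0.4,-0.28,0,20],[-0.06,0.39,-0.31,0,20],[-0.05,0.36,-0.32,0,20]]
```

```bash
python3 -m inch '[[-0.05,0.4,0,0,20],[-0.05,0.4,0,0,20],[-0.05,0.33,0,0,20],[-0.07,0.49,-0.02,0,20],[-0.07,0.49,-0.05,0,20]]' 60; python3 -m inch '[[-0.08,0.48,-0.07,0,20],[-0.06,0.48,-0.1,0,20],[0,0,0,0,20]]'; python3 - <<'E'
from ht import *
t=ch(np.array(r.get_state()['tool_pos']));st();print(t, "hook est",t+[.024,-.129,0])
C=ch(cloud(snap("side")));
m=(abs(C[...,0])<.12)&(C[...,1]<.0)&(C[...,1]>-.2)&(C[...,2]>.17)&(C[...,2]<.28)
p=C[m][:,1:];s=np.polyfit(p[:,1],p[:,0],1);print("q",np.pi/2-np.arctan(s[0]),len(p),np.std(p[:,0]-np.polyval(s,p[:,1])))
E
```

```text
clock: 38.35
tool_pos: [0.5232, -0.1477, 0.3246]
eef_rot: [0.653, 0.757, -0.0, 0.0]
contact_force: [-0.6, -1.4, -1.5]
opening: 0.375
clock: 38.65
tool_pos: [0.5198, -0.1217, 0.3203]
eef_rot: [0.652, 0.758, 0.001, -0.001]
contact_force: [0.8, -0.2, -3.0]
opening: 0.373
38.65 [ 0.5198 -0.1217  0.3203] y-ax [0.989 0.151 0.   ] yaw 8.7 z [-0.  0. -1.] op 32.9 F [ 0.8 -0.2 -3. ] q [ 0.58  0.53 -0.71  1.7   0.39  1.05 -0.11]
[-0.02450493  0.08675925  0.32026388] hook est [-0.00050493 -0.04224075  0.32026388]
q 1.339788297994695 2065 0.002828917688575169
```

The hatch follows: q ≈ 1.34 with the hook 11 mm ahead of the ring centre. Continuing.

```bash
python3 -m inch '[[-0.07,0.47,-0.13,0,20],[-0.07,0.47,-0.15,0,20],[-0.07,0.45,-0.19,0,20],[-0.06,0.44,-0.2,0,20],[-0.07,0.44,-0.24,0,20]]'; python3 -m inch '[[-0.06,0.41,-0.26,0,20],[-0.05,0.4,-0.28,0,20],[-0.06,0.39,-0.31,0,20],[-0.05,0.36,-0.32,0,20],[0,0,0,0,20]]'; cat > q.py <<'E'
from ht import *
t=ch(np.array(r.get_state()['tool_pos']));st();print(t, "hook est",t+[.024,-.129,0])
C=ch(cloud(snap("side")));
D=C-[0,-.095,.112];rr=np.hypot(D[...,1],D[...,2]);a=np.arctan2(D[...,2],D[...,1])
m=(abs(C[...,0])<.13)&(rr>.06)&(rr<.17)&(a>0.03)&(a<1.8);print("ang",np.percentile(a[m],[10,30,50,70,90]).round(3),m.sum())
E
python3 q.py; python3 arc.py 0.8 0 14 14
```

```text
clock: 39.2
tool_pos: [0.5115, -0.0669, 0.2972]
eef_rot: [0.653, 0.757, 0.0, 0.0]
contact_force: [1.0, -1.6, -2.9]
opening: 0.376
clock: 39.7
tool_pos: [0.5051, -0.0271, 0.2673]
eef_rot: [0.652, 0.758, -0.0, -0.001]
contact_force: [-0.5, 0.3, -1.2]
opening: 0.374
39.7 [ 0.5051 -0.0271  0.2673] y-ax [ 0.989  0.149 -0.002] yaw 8.6 z [-0.  0. -1.] op 32.9 F [-0.5  0.3 -1.2] q [ 0.39  0.55 -0.68  1.86  0.44  0.89 -0.35]
[-0.0254261   0.18245417  0.26726011] hook est [-0.0014261   0.05345417  0.26726011]
ang [0.849 0.859 0.867 0.877 0.898] 956
[-0.0250222   0.18151477  0.26782334]
[[-0.04,0.26,-0.29,0,20],[-0.05,0.35,-0.39,0,20],[-0.05,0.33,-0.41,0,20],[-0.04,0.3,-0.43,0,20],[-0.04,0.27,-0.45,0,20]]
[[-0.04,0.25,-0.46,0,20],[-0.03,0.21,-0.48,0,20],[-0.02,0.19,-0.49,0,20],[-0.03,0.16,-0.51,0,20],[-0.02,0.12,-0.51,0,20]]
[[-0.01,0.1,-0.52,0,20],[-0.01,0.06,-0.52,0,20],[-0.0,0.03,-0.53,0,20],[-0.0,0.0,-0.52,0,20]]
```

```bash
python3 -m inch '[[-0.04,0.26,-0.29,0,20],[-0.05,0.35,-0.39,0,20],[-0.05,0.33,-0.41,0,20],[-0.04,0.3,-0.43,0,20],[-0.04,0.27,-0.45,0,20]]'; python3 -m inch '[[-0.04,0.25,-0.46,0,20],[-0.03,0.21,-0.48,0,20],[-0.02,0.19,-0.49,0,20],[-0.03,0.16,-0.51,0,20],[0,0,0,0,20]]'; python3 q.py; python3 arc.py 0.2 0 6 14
```

```text
clock: 40.25
tool_pos: [0.5008, 0.009, 0.2184]
eef_rot: [0.654, 0.757, 0.0, 0.0]
contact_force: [-0.1, -0.8, -2.6]
opening: 0.377
clock: 40.75
tool_pos: [0.4964, 0.0298, 0.1689]
eef_rot: [0.653, 0.758, -0.001, -0.001]
contact_force: [-0.3, -1.0, -2.5]
opening: 0.378
40.75 [0.4964 0.0298 0.1689] y-ax [ 0.989  0.148 -0.003] yaw 8.5 z [-0.  0. -1.] op 33.3 F [-0.3 -1.  -2.5] q [ 0.19  0.68 -0.56  2.    0.59  0.64 -0.61]
[-0.02579769  0.24000115  0.1689089 ] hook est [-0.00179769  0.11100115  0.1689089 ]
ang [0.38  0.4   0.424 0.456 0.51 ] 219
[-0.02526809  0.23964394  0.16972882]
[[-0.02,0.22,-0.88,0,20],[-0.01,0.05,-0.34,0,20],[-0.0,0.03,-0.34,0,20],[-0.01,0.03,-0.34,0,20],[0.0,0.01,-0.35,0,20]]
[[0.0,-0.01,-0.34,0,20]]
```

```bash
python3 -m inch '[[-0.01,0.11,-0.44,0,20],[-0.01,0.11,-0.44,0,20],[-0.01,0.05,-0.34,0,20],[0,0.03,-0.34,0,20],[-0.01,0.03,-0.34,0,20]]'; python3 -m inch '[[0,0.01,-0.35,0,20],[0,0,0,0,20]]'; python3 -m inch '[[0,0,-0.34,0,20],[0,0,0,0,20]]'; python3 q.py
```

```text
clock: 41.3
tool_pos: [0.4966, 0.0374, 0.1223]
eef_rot: [0.653, 0.757, 0.0, -0.0]
contact_force: [0.1, -0.6, -3.1]
opening: 0.377
clock: 41.5
tool_pos: [0.4959, 0.0374, 0.1132]
eef_rot: [0.653, 0.757, -0.001, -0.001]
contact_force: [-0.5, -0.2, -3.1]
opening: 0.38
clock: 41.7
tool_pos: [0.4963, 0.0373, 0.1051]
eef_rot: [0.653, 0.757, -0.0, -0.0]
contact_force: [0.3, -0.2, -2.3]
opening: 0.376
41.7 [0.4963 0.0373 0.1051] y-ax [ 0.989  0.146 -0.001] yaw 8.4 z [-0. -0. -1.] op 33.1 F [ 0.3 -0.2 -2.3] q [ 0.1   0.77 -0.45  2.05  0.71  0.48 -0.73]
[-0.02482984  0.24751387  0.10513804] hook est [-0.00082984  0.11851387  0.10513804]
ang [0.09  0.114 0.138 0.165 0.219] 856
```

```bash
python3 -m inch '[[0,0,-0.15,0,20],[0,0,0,0,20]]'; python3 -m inch '[[0,0,-0.1,0,20],[0,0,0,0,20],[0,0,0,0,20]]'; cat > hf.py <<'E'
from ht import *
for n in("side","top"):
  C=ch(cloud(snap(n)));m=(abs(C[...,0])<.14)&(C[...,1]>-.08)&(C[...,1]<.085)&(C[...,2]>.112)&(C[...,2]<.2)
  q=C[m]
  if len(q)>50: print(n,len(q),"slope",np.polyfit(q[:,1],q[:,2],1).round(4))
  m=(abs(C[...,0])<.03)&(C[...,1]>.1)&(C[...,1]<.16)&(C[...,2]>.09)&(C[...,2]<.16);q=C[m]
  if len(q): print("ring area",len(q),np.percentile(q,[2,50,98],axis=0).round(4).tolist())
E
python3 hf.py;python3 -c "
from h import *
st()"
```

```text
clock: 41.95
tool_pos: [0.4967, 0.0375, 0.102]
eef_rot: [0.653, 0.757, 0.0, 0.0]
contact_force: [0.8, -0.5, -1.6]
opening: 0.373
clock: 42.25
tool_pos: [0.4967, 0.0375, 0.0996]
eef_rot: [0.653, 0.757, 0.0, 0.0]
contact_force: [-0.2, 0.0, -2.2]
opening: 0.376
side 1399 slope [-0.0021  0.1263]
ring area 9 [[-0.0298, 0.1187, 0.1], [0.0196, 0.1217, 0.1088], [0.0241, 0.1464, 0.1135]]
top 1466 slope [0.0025 0.1235]
42.35 [0.4967 0.0375 0.0997] y-ax [0.989 0.146 0.   ] yaw 8.4 z [ 0.  0. -1.] op 32.9 F [ 0.1 -0.1 -1.5] q [ 0.1   0.78 -0.43  2.05  0.72  0.47 -0.74]
```

The hatch is shut: slope ±0.0025 from both cameras. Centring the hook in the ring, then withdrawing along chest −x.

```bash
python3 -m inch '[[0,0,0.3,0,20],[0,0,0.3,0,20],[0,0,0,0,20]]'; python3 -m inch '[[-0.4,-0.06,0,0,20],[-0.4,-0.06,0,0,20],[-0.5,-0.07,0,0,20],[-0.5,-0.07,0,0,20],[-0.5,-0.07,0,0,20]]';  python3 -m inch '[[-0.4,-0.06,0,0,20],[-0.4,-0.06,0,0,20],[0,0,0,0,20]]'; python3 - <<'E'
from hf import *
st();t=ch(np.array(r.get_state()['tool_pos']));print(t)
for n in("top","wrist","side"):
  C=ch(cloud(snap(n)));D=C-t
  for nm,lo,hi in(("tail",.05,.10),("hookend",-.125,-.05),("hook",-.15,-.115)):
    x1=.06 if nm=="hook" else .012
    m=(D[...,1]>lo)&(D[...,1]<hi)&(D[...,0]>-.012)&(D[...,0]<x1)&(abs(D[...,2])<.04);q=D[m]
    if len(q)>5: print(n,nm,len(q),q.mean(0).round(4),"slope",np.polyfit(q[:,1],q[:,2],1).round(3))
C=cloud(snap("top"));X,Y,Z=np.moveaxis(C,-1,0)
for nm,xx,yy in(("far",.498,.383),("near",.353,.34)):
  m=(np.hypot(X-xx,Y-yy)<.045)&(Z>.03)&(Z<.1);q=C[m]
  if len(q)>5:
    a=cv2.minAreaRect((q[:,:2]*1000).astype(np.float32));print(nm,len(q),q.mean(0).round(4),np.round(a[0],1),np.round(a[1],1),round(a[2],1))
m=(np.hypot(X-.423,Y-.356)<.14)&(Z>.004)&(Z<.012);a=cv2.minAreaRect((C[m][:,:2]*1000).astype(np.float32));print("base",np.round(a[0],1),np.round(a[1],1),round(a[2],2))
E
```

```text
clock: 42.65
tool_pos: [0.4973, 0.0377, 0.1158]
eef_rot: [0.653, 0.757, 0.001, 0.001]
contact_force: [0.1, -0.6, -2.5]
opening: 0.378
clock: 43.15
tool_pos: [0.4372, 0.0289, 0.1145]
eef_rot: [0.653, 0.757, -0.001, -0.0]
contact_force: [-0.7, -0.4, -2.5]
opening: 0.375
clock: 43.45
tool_pos: [0.417, 0.0257, 0.1146]
eef_rot: [0.653, 0.757, -0.001, -0.0]
contact_force: [0.1, -0.2, -2.4]
opening: 0.376
side 1057 slope [-0.0004  0.1261]
ring area 3 [[-0.0061, 0.1013, 0.0999], [-0.0035, 0.1304, 0.1003], [0.0198, 0.1309, 0.1197]]
top 2620 slope [0.0007 0.1237]
ring area 63 [[-0.0039, 0.1025, 0.0979], [-0.0009, 0.1212, 0.1333], [0.0034, 0.1421, 0.1431]]
43.55 [0.4193 0.0264 0.1146] y-ax [0.989 0.147 0.   ] yaw 8.4 z [ 0.  0. -1.] op 33.1 F [ 0.5 -0.4 -2.7] q [ 0.04  0.69 -0.34  2.27  0.8   0.3  -0.85]
[-0.10256022  0.24778482  0.11462513]
top tail 63 [0.0004 0.0746 0.0053] slope [-0.014  0.006]
wrist tail 3213 [-0.0006  0.0764  0.008 ] slope [0.007 0.008]
wrist hookend 657 [ 0.0003 -0.0609  0.0067] slope [0.042 0.009]
side tail 62 [-0.0051  0.0762  0.0068] slope [0.011 0.006]
side hookend 10 [-0.008  -0.0977  0.003 ] slope [0.094 0.012]
side hook 8 [ 0.0438 -0.1298  0.0056] slope [-0.045 -0.   ]
far 84 [0.4968 0.3828 0.0629] [498.1 384.4] [ 9.8 50.6] 21.7
near 66 [0.357  0.3313 0.0661] [357.7 332.4] [ 8.4 49.4] 20.0
base [419.9 358.1] [272.3 264.8] 6.9
```

The hatch stays shut and the pole is level and free. I'll lift, turn it about 102° to the rest's yaw (20.3°) and carry it over the rest.

```bash
python3 -m inch '[[0,0,0.8,0,20],[0,0.3,1,0,20],[0,0.8,1,0.5,20],[0,0.8,0.8,1,20],[0,0.8,0,1,20]]'; python3 -m inch '[[0,0.8,0,1,20],[0,0.8,0,1,20],[0,0.8,0,1,20],[0,0.8,0,1,20],[0,0.8,0,1,20]]'; python3 -m inch '[[0,0.8,0,1,20],[0,0.8,0,1,20],[0,0.8,0,1,20],[0,0.8,0,1,20],[0,0.8,0,1,20]]'; python3 -m inch '[[0,0.8,0,1,20],[0,0.8,0,1,20],[0,0.8,0,1,20],[0,0,0,1,20],[0,0,0,0.5,20]]'; python3 -c "
from h import *
st()"
```

```text
clock: 44.25
tool_pos: [0.4207, 0.0949, 0.2068]
eef_rot: [0.548, 0.837, 0.002, 0.002]
contact_force: [0.6, -0.0, -2.7]
opening: 0.381
clock: 44.75
tool_pos: [0.4192, 0.1942, 0.2045]
eef_rot: [0.312, 0.95, -0.0, -0.0]
contact_force: [-0.1, -0.5, -1.9]
opening: 0.378
clock: 45.25
tool_pos: [0.4192, 0.2941, 0.2043]
eef_rot: [0.056, 0.998, -0.0, -0.0]
contact_force: [-0.2, 0.3, -3.4]
opening: 0.379
clock: 45.75
tool_pos: [0.419, 0.354, 0.2041]
eef_rot: [-0.179, 0.984, -0.0, -0.0]
contact_force: [-0.4, -0.9, -2.8]
opening: 0.379
45.75 [0.419  0.354  0.2041] y-ax [-0.352  0.936  0.   ] yaw 110.6 z [-0. -0. -1.] op 33.4 F [-0.4 -0.9 -2.8] q [-0.21  0.82 -1.04  1.81  0.83  1.03  0.34]
```

```bash
python3 -m inch '[[0.32,0.14,0,0,20],[0,0,0,0,20],[0,0,0,0,20]]'; python3 - <<'E'
from ht import *
st();p=np.array(r.get_state()['tool_pos']);u=np.array([np.cos(np.radians(20.5)),np.sin(np.radians(20.5))]);v=np.array([-u[1],u[0]])
for n in("wrist","side","top"):
  s=snap(n);c=cloud(s);d=np.stack([(c[...,:2]-p[:2])@u,(c[...,:2]-p[:2])@v,c[...,2]],-1)
  if n=="wrist": save(s,"w7.png")
  for nm,lo,hi in(("far",.06,.1),("near",-.1,-.06)):
    m=(d[...,0]>lo)&(d[...,0]<hi)&(abs(d[...,1])<.045)&(d[...,2]>.07)&(d[...,2]<.1);q=d[m]
    if len(q)>5: print(n,nm,len(q),"u",q[:,0].mean().round(4),"v prongs",[q[q[:,1]<q[:,1].mean()][:,1].mean().round(4),q[q[:,1]>q[:,1].mean()][:,1].mean().round(4)],"ext",q[:,1].min().round(4),q[:,1].max().round(4))
  for nm,lo,hi in(("rod+",.05,.12),("rod-",-.1,-.05)):
    m=(d[...,0]>lo)&(d[...,0]<hi)&(abs(d[...,1])<.02)&(abs(d[...,2]-p[2])<.02);q=d[m]
    if len(q)>5: print(n,nm,len(q),"v",q[:,1].mean().round(4),"z",(q[:,2].mean()-p[2]).round(4),"vslope",np.polyfit(q[:,0],q[:,1],1).round(4))
E
```

```text
clock: 46.05
tool_pos: [0.4276, 0.357, 0.2044]
eef_rot: [-0.176, 0.984, -0.0, -0.0]
contact_force: [0.8, -0.0, -2.3]
opening: 0.379
46.05 [0.4276 0.357  0.2044] y-ax [-0.347  0.938 -0.   ] yaw 110.3 z [-0. -0. -1.] op 33.4 F [ 0.8 -0.  -2.3] q [-0.22  0.83 -1.04  1.78  0.83  1.04  0.35]
wrist near 354 u -0.0759 v prongs [np.float64(-0.0175), np.float64(0.0182)] ext -0.0244 0.0256
wrist rod+ 644 v 0.0002 z 0.0064 vslope [ 0.0056 -0.0002]
wrist rod- 3197 v 0.0001 z 0.008 vslope [-0.0027 -0.0001]
side far 91 u 0.0707 v prongs [np.float64(-0.0165), np.float64(0.0192)] ext -0.025 0.0257
side near 92 u -0.0788 v prongs [np.float64(-0.014), np.float64(0.0213)] ext -0.0255 0.0273
side rod+ 189 v 0.0035 z 0.0042 vslope [0.0029 0.0033]
side rod- 147 v 0.0034 z 0.0056 vslope [-0.0042  0.0031]
top near 18 u -0.0748 v prongs [np.float64(-0.0175), np.float64(0.0038)] ext -0.0224 0.0133
top rod- 76 v 0.0009 z 0.0057 vslope [0.0068 0.0014]
```

View pics/w7.png

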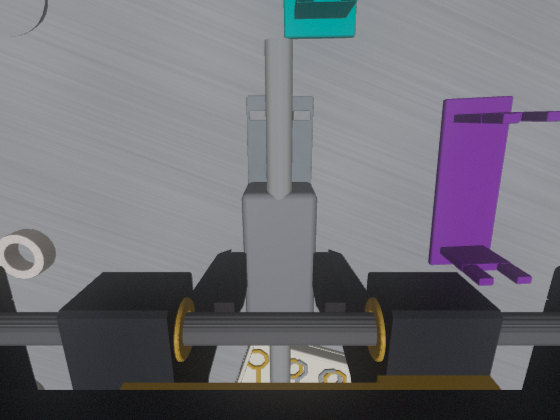

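The grey rest's forks straddle the rod: the prongs at (258,115) and (305,115) sit evenly around the rod at (279,115), within 1 mm. Lowering.

```bash
python3 -m inch '[[0,0,-0.8,0,20],[0,0,-0.8,0,20],[0,0,-0.8,0,20],[0,0,-0.8,0,20],[0,0,0,0,20]]'; python3 -m inch '[[0,0,0,0,20],[0,0,0,0,20]]'; python3 -c "
from h import *
st()"
```

```text
clock: 46.7
tool_pos: [0.4263, 0.3555, 0.1224]
eef_rot: [-0.177, 0.984, -0.002, -0.002]
contact_force: [-0.4, -0.2, -2.5]
opening: 0.379
clock: 46.9
tool_pos: [0.4274, 0.3581, 0.1258]
eef_rot: [-0.177, 0.984, 0.001, 0.001]
contact_force: [0.2, 0.1, -2.8]
opening: 0.382
46.9 [0.4274 0.3581 0.1258] y-ax [-0.349  0.937  0.001] yaw 110.4 z [ 0.  0. -1.] op 33.7 F [ 0.2  0.1 -2.8] q [-0.26  0.93 -0.95  1.85  0.96  0.91  0.25]
```

```bash
python3 -m inch '[[0,-0.03,-0.4,0,20],[0,0,-0.4,0,20],[0,0,-0.4,0,20],[0,0,-0.4,0,20],[0,0,0,0,20]]'; python3 -m inch '[[0,0,-0.4,0,20],[0,0,-0.4,0,20],[0,0,0,0,20],[0,0,0,0,20]]'; python3 -c "
from h import *
st()"
```

```text
clock: 47.4
tool_pos: [0.4265, 0.3555, 0.0828]
eef_rot: [-0.177, 0.984, -0.001, -0.001]
contact_force: [-0.3, -0.4, -2.4]
opening: 0.377
clock: 47.8
tool_pos: [0.427, 0.3564, 0.0643]
eef_rot: [-0.177, 0.984, -0.0, -0.0]
contact_force: [0.2, 0.4, -3.3]
opening: 0.376
47.8 [0.427  0.3564 0.0643] y-ax [-0.349  0.937 -0.   ] yaw 110.4 z [-0. -0. -1.] op 33.1 F [ 0.2  0.4 -3.3] q [-0.3   1.01 -0.87  1.88  1.08  0.83  0.16]
```

```bash
python3 -m inch '[[0,0,-0.12,0,20],[0,0,0,0,20]]'; python3 -m inch '[[0,0,-0.06,0,20],[0,0,0,0,20]]'; python3 -m inch '[[0,0,-0.05,0,20],[0,0,0,0,20]]'
```

```text
clock: 48.0
tool_pos: [0.4272, 0.3565, 0.0616]
eef_rot: [-0.177, 0.984, 0.0, 0.0]
contact_force: [0.2, -0.6, -2.4]
opening: 0.378
clock: 48.2
tool_pos: [0.4272, 0.3565, 0.0601]
eef_rot: [-0.177, 0.984, 0.0, 0.0]
contact_force: [-0.5, 1.0, -2.7]
opening: 0.379
clock: 48.4
tool_pos: [0.4272, 0.3566, 0.0594]
eef_rot: [-0.177, 0.984, 0.0, 0.0]
contact_force: [-0.9, -1.0, 2.6]
opening: 0.378
```

Contact: force went from −2.7 to +2.6 N. Releasing and backing off.

```bash
python3 -m inch '[[0,0,0,0,50],[0,0,0,0,60],[0,0,0,0,60],[0,0,0,0,60],[0,0,0,0,60]]' 20; python3 -m inch '[[0,0,0.4,0,60],[0,0,0.6,0,60],[0,0,1,0,60],[0,0,1,0,60],[0,0,1,0,60]]'; python3 -m inch '[[0,0,1,0,60],[0,-1,0.5,0,60],[0,-1,0,0,60],[0,-1,0,0,60],[0,-1,0,0,60]]'; python3 -m inch '[[-0.5,-1,0,0,60],[-0.5,-1,0,0,60],[0,-1,0,0,60],[0,-1,0,0,60],[0,0,0,0,60]]'; python3 - <<'E'
from tilt import *
import hf
st()
s=snap("side");c=cloud(s);save(s,"s9.png",k=1.4)
O2=np.array([.4275,.3575]);u=np.array([np.cos(np.radians(20.4)),np.sin(np.radians(20.4))]);v=np.array([-u[1],u[0]])
for n in("top","side"):
  c=cloud(snap(n));d=np.stack([(c[...,:2]-O2)@u,(c[...,:2]-O2)@v,c[...,2]],-1)
  m=(abs(d[...,1])<.01)&(d[...,0]>-.12)&(d[...,0]<.14)&(d[...,2]>.05)&(d[...,2]<.08);q=d[m]
  print(n,len(q),"u ext",q[:,0].min().round(3),q[:,0].max().round(3),"z",q[:,2].mean().round(4),"zslope",np.polyfit(q[:,0],q[:,2],1).round(4),"v",np.polyfit(q[:,0],q[:,1],1).round(4))
E
```

```text
clock: 48.9
tool_pos: [0.4271, 0.3565, 0.0588]
eef_rot: [-0.177, 0.984, 0.0, -0.0]
contact_force: [0.0, -0.4, 0.5]
opening: 0.68
clock: 49.4
tool_pos: [0.4269, 0.3566, 0.1605]
eef_rot: [-0.177, 0.984, 0.0, 0.0]
contact_force: [-0.1, 0.7, -0.4]
opening: 0.683
clock: 49.9
tool_pos: [0.427, 0.2557, 0.1972]
eef_rot: [-0.177, 0.984, 0.0, 0.0]
contact_force: [0.4, -0.9, -0.2]
opening: 0.679
clock: 50.4
tool_pos: [0.4017, 0.1526, 0.1963]
eef_rot: [-0.176, 0.984, -0.002, -0.001]
contact_force: [-0.1, 0.6, -0.2]
opening: 0.683
side 1488 slope [-0.0051  0.126 ]
ring area 1 [[-0.01, 0.1, 0.1245], [-0.01, 0.1, 0.1245], [-0.01, 0.1, 0.1245]]
top 2557 slope [-0.0011  0.1237]
ring area 15 [[-0.0012, 0.1068, 0.1347], [0.0018, 0.1215, 0.1419], [0.0043, 0.135, 0.1481]]
50.5 [0.4024 0.1567 0.1969] y-ax [-0.348  0.937  0.   ] yaw 110.4 z [ 0.  0. -1.] op 60.2 F [-0.2  1.5 -0. ] q [ 0.18  0.71 -1.08  2.14  0.89  0.84  0.46]
top 350 u ext -0.104 0.134 z 0.0651 zslope [-0.0039  0.0652] v [0.0069 0.0005]
side 610 u ext -0.109 0.13 z 0.0657 zslope [-0.001   0.0657] v [0.0084 0.0018]
```

View pics/s9.png

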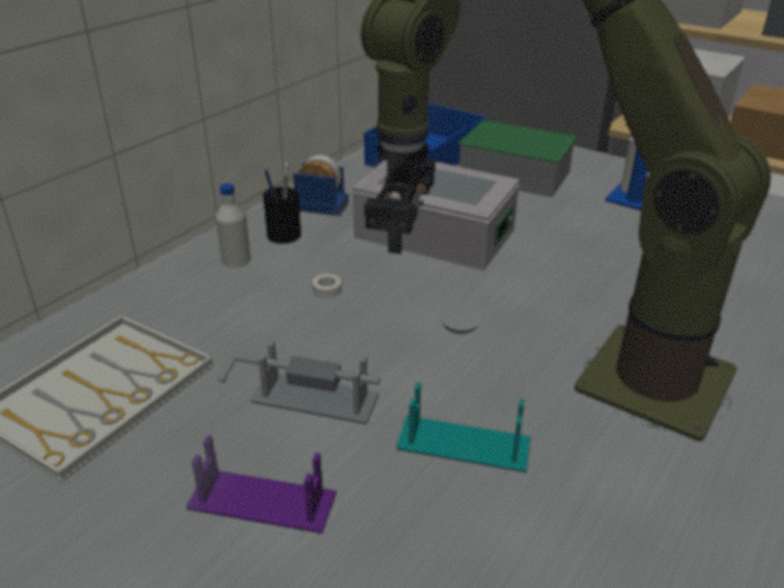

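The pole lies in both forks of the grey rest (rod from (225,370) to (378,381)). The hatch is flat and the arm is clear, so I'm handing in.

```bash
python3 -c "
from plant import r
print(r.finish_job())"
```

```text
the job is handed in; nothing more can be done
None
```

I hung both cups on pegs, pulled the hatch shut with the pole's hook, and laid the pole in both forks of the grey rest. I handed the job in at about 50 s on the robot's clock. Only two cups were on the table.

**Last checks**
- **Cups:** they hang on pegs 2 and 3, with about 0.02 to 0.04 rad of tilt measured before the hatch closed. The hatch hides the cups now, so I could not check them again at the end.
- **Hatch:** it measured flat to within 0.005 rad from both cameras, before and after unhooking. The wrist force changed by no more than about 2 N during the pull.
- **Pole:** it is level to within 0.004 rad. By the cameras it is centred in the rest to a few mm and within 0.01 rad of its axis.

**What went wrong and was mended**
- **First cup:** it first hung leaning about 0.15 rad, so I gripped it again, centred it and pressed it down.
- **First pole grasp:** it slipped because I lifted before the grip force had built up. The second try held.

The side camera read some positions 3 to 6 mm off the other two. I relied on the top and wrist cameras there.

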